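# Pack the lens mounts into the sorter bay, alternately up and down

## Robot

A 6-joint arm with a two-finger parallel gripper is mounted at the origin on the work surface. World frame = base frame: x ahead of the robot, y to its left, z up, the work surface at z = 0. Lengths are in m, angles in rad, forces in N, time in s.
With the tool pointing down it reaches from about 0.35 to 0.975 m from the base axis. Payload 4.9 kg.
Tool frame: the origin (TCP) lies on the mounting face of the last link; the fingertips stand 173 mm ahead of it and the grasp point (between the pads) lies 155 mm ahead of it; z points along the fingers, y is the direction in which the jaws open and shut (so a half turn about z gives the same grasp; the last joint's range is limited). The gripper opens to 85 mm and grips with 20 to 120 N. Pads are 22 mm wide; open, the fingers measure 114 mm over their backs; the gripper's body (76 mm by 85 mm) begins 54 mm behind the grasp point. The pads swing forward as they close: fully open they stand 13 mm farther back than shut.
Start: joints at [1.037, 0.053, 1.613, -0, 1.476, -0.119], TCP at [0.252, 0.572, 0.405] pointing down, gripper open.
Joint ranges: [-3.01, 3.01], [-1.01, 2.22], [0.06, 2.58], [-1.02, 4.17], [0.09, 2.62], [-3.14, 3.14]. Speed limits (rad/s): [2.57, 2.57, 3.14, 3.14, 3.14, 3.14].

## Interface

Orientations are given as a unit quaternion [w, x, y, z].
In Python, from plant import manip gives the robot as it stands.
- The arm moves only by the tool play_rows, never from a script. Its argument "increments" is a list of rows, each an object with "offset": the shift along the tool's x, y, z in mm, a list of three; "twist": the turn about the tool's z in rad; "grip": the opening, from 0 (shut) to 1 (fully open). In form: [{"offset": [dx, dy, dz], "twist": twist, "grip": grip}, ...]. A call has 1 to 5 rows; each row is the pose to reach, as a shift and turn from the pose commanded when the call began, along the tool's axes at that moment; what a row does not reach only later rows make up. A row lasts 1/12 s, in which the tool goes at most 41.7 mm and 7.16 degrees, less where a joint would pass 70% of its speed; a pose out of reach is approached as far as the arm can. A call with a gripper value outside its range is refused whole. The fingers move at their own pace and stop on an object; the grip force is fixed at half the most. Time passes only in rows, so rows that repeat a pose let the fingers close. It gives the time, the measured TCP pose, the force and the opening at its end, in the units of the state.
- manip.state(): the state, without advancing time (a new reading comes with each control period).
- manip.grab_frame(name): name is "scene" or "top" or "wrist"; returns the picture (384x512x3 uint8, blue, green, red); there is no depth.
- manip.get_calibration(name): a dict with "fx", "fy", "cx", "cy" (pixels), "k1" (the pictures are not rectified: a ray, as slopes to the right and down, at radius r is drawn at 1 + k1 r^2 times it, then the intrinsics apply), "T" (4x4, takes a point from camera to world coordinates). Camera axes: x right, y down, z forward; pixel columns grow to the right and rows downward; lengths in m; the calibration is good to about 2 mm. A picture is of the moment at which its call begins: read the wrist's pose just before it. get_calibration takes no time and is no camera call; for the wrist camera it gives the pose at the moment of the call.
- manip.job_done(): hands the job in, once; it reports no verdict.
Trained networks look in the newest picture that a camera, given by its name, has taken for a name from the list of things; names that differ only in an ending like _2 or _b are one class to them, and where a whole thing is asked for, a point or a joint stands for the part that bears it (a point fixed in the world has none). Each returns a list of dicts, best first, with "p" (0 to 1); they miss things now and then, are a little off and sometimes report something else, mostly with a low value. They report only what shows in the picture. A call takes as long as a camera call. They do not tell look-alikes from the thing itself.
- manip.boxes_of(query, camera): "xyz" ([x, y, z] in m, in the coordinates of the camera as it stood for that picture, good to about 4 mm: the middle of the surface that is visible of it).
- manip.tip_of(query, camera): "xyz" ([x, y, z] in m, in the coordinates of the camera as it stood for that picture, good to about 4 mm: a listed point, or the origin of a listed thing).
The state is a dict: "time": time; "joint_pos": joint angles; "joint_vel": joint speeds; "joint_efforts": joint torques, N m; "tool_pos": TCP position; "tool_rot": TCP orientation; "contact_force": force on the tool from outside, world axes, zero at the start; "ft_torque": the same for the moment, N m; "gripper_width": opening from 0.0 (shut) to 1.0 (fully open).
Only numpy, scipy, OpenCV 4.12 (cv2) and the standard library are available. Lean on these libraries where they do the work, as an engineer would, in place of code of your own. Each camera call takes 0.05 s, during which the arm holds its last target. There are 200 camera calls.

## Task

Pack the three square-flanged lens mounts from the bench into the large bay of the sorter together with the one that already stands there, leaving that one where it is. They fit only as two interlocking piles of two, each mount turned the other way up from its neighbours beside, below or above it (tube up, tube down), flanges and tubes snug against each other and everything flat and within the bay's width. Let go of them and leave the other things on the bench where they are.

Things in the scene. Friction and masses are not known exactly. Their poses are not given: they have to be found in the camera images.
- bay (a point): large bay of a fixed grey sorter: middle of the bay's floor, 4 mm above the bench. y axis along its width (107 mm between two walls 60 mm high above the floor, 4 mm thick), pointing to robot's left; x across its depth (66 mm; only 8 mm lips at front and back), away from the robot; z up. Turned up to 0.25 rad. Beyond the +y wall lies a small unused bay, 74 mm wide.
- mount_in_bay_mid (a point): lens mount standing loose in the bay, tube up, flange on the floor about 1 mm from the +y wall. All four mounts are alike: aluminium, square flange 58 x 58 x 10 mm, tube 31 mm in diameter standing 30 mm out of it (40 mm in all, 0.1 to 0.2 kg), ends closed by dust caps. Point at mid-height, 20 mm from either end; z axis from flange to tube end, x and y square to the flange's sides.
- mount_upright_mid (a point): lens mount like the one in the bay (same sizes, point and axes), standing on the bench tube up.
- mount_inverted_mid (a point): lens mount like the one in the bay (same sizes, point and axes), standing on the bench upside down: on its tube's end, flange on top.
- mount_lying_mid (a point): lens mount like the one in the bay (same sizes, point and axes), lying on the bench on one flange edge and the tube's rim: its axis slopes 24 degrees down towards the tube's end, which points roughly away from the robot; the flange's back faces the robot and slightly up. A further 66 degrees of turning stands it on its tube.
- eyepiece: black microscope eyepiece, 36 mm in diameter and 44 mm tall, standing in the sorter's small bay; origin under its centre. A bystander, loose.
- objective: steel microscope objective standing nose up, 27 mm in diameter and 47 mm tall; origin under its centre. A bystander, loose.
- oil_bottle: small amber oil bottle with a black cap, 28 mm in diameter and 62 mm tall; origin under its centre. A bystander, loose.
- screwdriver: screwdriver 160 mm long lying on the bench. A bystander, loose.
Mind the look-alikes: they are no part of the job. What is shaped like the part that bears bay but purple is not meant.

How it is judged:
At the end, for the whole second after the job is handed in: In the bay, all upright within 0.06 rad and at rest: at +y the first mount tube up, one tube down on it; at -y one tube down, one tube up on it. Centres 18.5 to 26.2 mm either side of the bay's middle, within 8 mm of it in depth, 20 and 60 mm (each +-2.5) above the floor (y of mount_in_bay_mid in the frame of bay between 0.0185 and 0.0262 m and x of mount_in_bay_mid in the frame of bay between -0.008 and 0.008 m and z of mount_in_bay_mid in the frame of bay between 0.0175 and 0.0225 m and angle between mount_in_bay_mid's own z axis and vertical below 0.06 rad and ((y of mount_upright_mid in the frame of bay between -0.0262 and -0.0185 m and x of mount_upright_mid in the frame of bay between -0.008 and 0.008 m and z of mount_upright_mid in the frame of bay between 0.0175 and 0.0225 m and angle between mount_upright_mid's own z axis and vertical above 3.0816 rad) or (y of mount_inverted_mid in the frame of bay between -0.0262 and -0.0185 m and x of mount_inverted_mid in the frame of bay between -0.008 and 0.008 m and z of mount_inverted_mid in the frame of bay between 0.0175 and 0.0225 m and angle between mount_inverted_mid's own z axis and vertical above 3.0816 rad) or (y of mount_lying_mid in the frame of bay between -0.0262 and -0.0185 m and x of mount_lying_mid in the frame of bay between -0.008 and 0.008 m and z of mount_lying_mid in the frame of bay between 0.0175 and 0.0225 m and angle between mount_lying_mid's own z axis and vertical above 3.0816 rad)) and ((y of mount_upright_mid in the frame of bay between -0.0262 and -0.0185 m and x of mount_upright_mid in the frame of bay between -0.008 and 0.008 m and z of mount_upright_mid in the frame of bay between 0.0575 and 0.0625 m and angle between mount_upright_mid's own z axis and vertical below 0.06 rad) or (y of mount_inverted_mid in the frame of bay between -0.0262 and -0.0185 m and x of mount_inverted_mid in the frame of bay between -0.008 and 0.008 m and z of mount_inverted_mid in the frame of bay between 0.0575 and 0.0625 m and angle between mount_inverted_mid's own z axis and vertical below 0.06 rad) or (y of mount_lying_mid in the frame of bay between -0.0262 and -0.0185 m and x of mount_lying_mid in the frame of bay between -0.008 and 0.008 m and z of mount_lying_mid in the frame of bay between 0.0575 and 0.0625 m and angle between mount_lying_mid's own z axis and vertical below 0.06 rad)) and ((y of mount_upright_mid in the frame of bay between 0.0185 and 0.0262 m and x of mount_upright_mid in the frame of bay between -0.008 and 0.008 m and z of mount_upright_mid in the frame of bay between 0.0575 and 0.0625 m and angle between mount_upright_mid's own z axis and vertical above 3.0816 rad) or (y of mount_inverted_mid in the frame of bay between 0.0185 and 0.0262 m and x of mount_inverted_mid in the frame of bay between -0.008 and 0.008 m and z of mount_inverted_mid in the frame of bay between 0.0575 and 0.0625 m and angle between mount_inverted_mid's own z axis and vertical above 3.0816 rad) or (y of mount_lying_mid in the frame of bay between 0.0185 and 0.0262 m and x of mount_lying_mid in the frame of bay between -0.008 and 0.008 m and z of mount_lying_mid in the frame of bay between 0.0575 and 0.0625 m and angle between mount_lying_mid's own z axis and vertical above 3.0816 rad)) and linear speed of each of mount_upright, mount_inverted, mount_lying, mount_in_bay below 0.01 m/s); the robot touches nothing.
It fails at once if a bystander (eyepiece, objective, oil bottle or screwdriver) is moved by more than 25 mm (distance of any of eyepiece, objective, oil_bottle, screwdriver from where it was at the start of the episode above 0.025 m).
It fails at once if the mount in the bay is lifted or pushed by more than 12 mm (distance of mount_in_bay_mid from where it was at the start of the episode above 0.012 m).
It also fails if it takes over 70 s, if anything falls off the work surface, if the arm or the gripper's body presses on something with over 40 N, if the wrist force passes 120 N, or if a joint passes its speed limit or range.

## Working session

There is one attempt and no reset: what is moved stays moved. The work goes in short steps, Python scripts to look and compute and a tool call to move; the robot and the scene stay as the last step left them, time stands still between calls to the robot, and variables do not carry over. Pictures are saved under pics/ and viewed, about 8 in all and at most 12, crops included, and the job is handed in when it is done.

Besides the shell and the picture viewer there is one more tool, called as name([rows], argument=value, ...), one row to a line, values as JSON. play_rows: Moves the arm, as the interface text tells. Its arguments: {"type":"object","properties":{"increments":{"type":"array"}},"required":["increments"]}

```bash
mkdir -p pics; ls
cat > h.py <<'E'
import numpy as np, cv2
from plant import manip
from scipy.spatial.transform import Rotation as R
def world(cam,p,T=None):
    T=np.array(manip.get_calibration(cam)["T"]) if T is None else T
    return T[:3,:3]@np.array(p)+T[:3,3]
def project(cam,P,T=None):
    c=manip.get_calibration(cam);T=np.array(c["T"]) if T is None else T
    q=(np.atleast_2d(P)-T[:3,3])@T[:3,:3];s=q[:,:2]/q[:,2:]
    s=s*(1+c["k1"]*(s**2).sum(1,keepdims=True))
    return s*[c["fx"],c["fy"]]+[c["cx"],c["cy"]]
def unproj(cam,uv,z,T=None):
    c=manip.get_calibration(cam);T=np.array(c["T"]) if T is None else T
    d=(np.atleast_2d(uv)-[c["cx"],c["cy"]])/[c["fx"],c["fy"]];s=d.copy()
    for _ in range(20): s=d/(1+c["k1"]*(s**2).sum(1,keepdims=True))
    r=np.c_[s,np.ones(len(s))]@T[:3,:3].T
    return T[:3,3]+r*((z-T[2,3])/r[:,2])[:,None]
def toolR(): 
    q=manip.state()["tool_rot"]; return R.from_quat(np.r_[q[1:],q[0]]).as_matrix()
E
python3 - <<'E'
from h import *
np.set_printoptions(precision=4,suppress=True)
s=manip.state();print(s["time"],s["tool_pos"],s["tool_rot"],s["gripper_width"]);print(toolR())
a=manip.grab_frame("top")
def q(cam):
  for n in ["bay","mount_in_bay_mid","mount_upright_mid","mount_inverted_mid","mount_lying_mid","eyepiece","objective","oil_bottle","screwdriver"]:
    print(cam,n,[(round(r["p"],2),world(cam,r["xyz"]),project(cam,world(cam,r["xyz"]))[0].round()) for r in manip.tip_of(n,cam)])
q("top")
b=manip.grab_frame("scene");q("scene")
print(np.array(manip.get_calibration("top")["T"]),manip.get_calibration("top")["fx"])
im=np.vstack([a,b]);cv2.imwrite("pics/a.png",cv2.resize(a,(800,600),interpolation=cv2.INTER_CUBIC));cv2.imwrite("pics/b.png",b)
E
```

```text
pics
0.0 [0.2517 0.5718 0.4035] [-0.0003  0.2059  0.9786 -0.001 ] 1.002100714653426
[[-0.9152  0.403  -0.0011]
 [ 0.403   0.9152 -0.0018]
 [ 0.0003 -0.0021 -1.    ]]
top bay [(0.81, array([0.5564, 0.1562, 0.0023]), array([180., 164.])), (0.64, array([ 0.2873, -0.2761,  0.0058]), array([371., 290.])), (0.56, array([0.2712, 0.2179, 0.0017]), array([148., 293.]))]
top mount_in_bay_mid [(0.63, array([0.553 , 0.1766, 0.0243]), array([169., 164.])), (0.36, array([ 0.602 , -0.0098, -0.0054]), array([255., 147.]))]
top mount_upright_mid [(0.88, array([ 0.6348, -0.1448,  0.0167]), array([316., 132.]))]
top mount_inverted_mid [(0.64, array([ 0.4751, -0.2657,  0.0173]), array([369., 205.]))]
top mount_lying_mid [(0.83, array([ 0.4857, -0.0657,  0.0229]), array([279., 198.]))]
top eyepiece [(0.67, array([0.5331, 0.2538, 0.0012]), array([136., 174.])), (0.47, array([ 0.623 , -0.2808, -0.0017]), array([373., 141.]))]
top objective [(0.63, array([ 0.6204, -0.2805,  0.0006]), array([373., 142.]))]
top oil_bottle [(0.73, array([ 0.6332, -0.1439,  0.0198]), array([316., 133.])), (0.48, array([ 0.6054,
[... 466 characters left out ...]
 0.0235]), array([161., 216.])), (0.31, array([ 0.4812, -0.0695,  0.0218]), array([219., 184.]))]
scene mount_inverted_mid []
scene mount_lying_mid [(0.95, array([ 0.4834, -0.0679,  0.0211]), array([219., 185.]))]
scene eyepiece [(0.57, array([0.5322, 0.2519, 0.0079]), array([354., 229.]))]
scene objective [(0.74, array([ 0.6179, -0.2887, -0.0029]), array([109., 210.]))]
scene oil_bottle [(0.74, array([ 0.5994, -0.0075, -0.0013]), array([226., 229.]))]
scene screwdriver [(0.93, array([ 0.7491, -0.0022,  0.0001]), array([200., 279.]))]
[[ 0.0239 -0.9978  0.0621  0.4499]
 [-0.9994 -0.0253 -0.0223  0.0102]
 [ 0.0238 -0.0616 -0.9978  0.8434]
 [ 0.      0.      0.      1.    ]] 380.40893299996975
```

View pics/a.png

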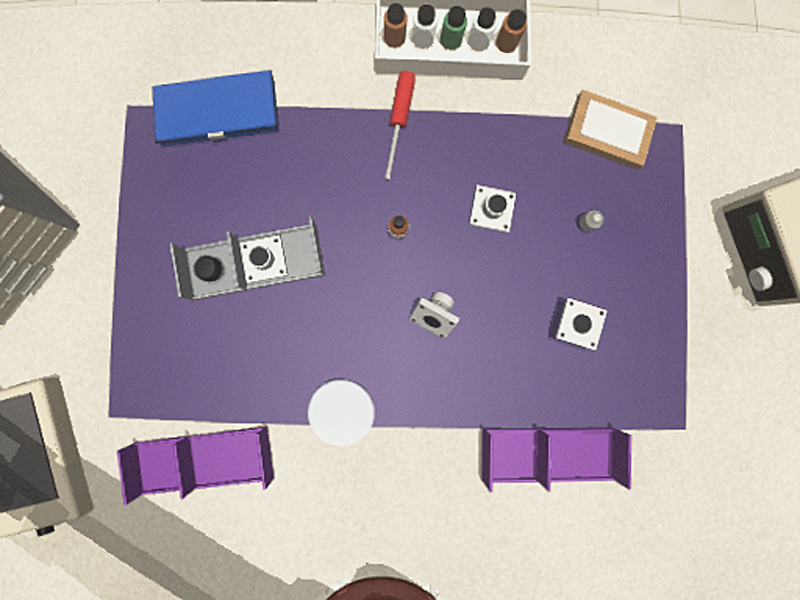

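View pics/b.png

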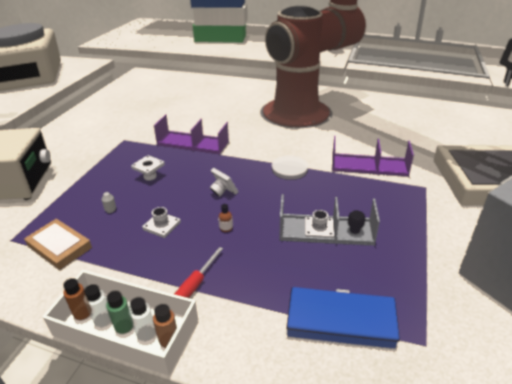

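```bash
cat >> h.py <<'E'
np.set_printoptions(precision=4,suppress=True)
def plan(*targets,dmax=190,tmax=.55,start=None):
    """targets: (x,y,z,yaw of tool y axis mod pi or None), prints calls as tool-frame offset/twist"""
    if start is None:
        M=toolR();p=np.array(manip.state()["tool_pos"]);a=np.arctan2(M[1,1],M[0,1])
    else: p,a=np.array(start[:3]),start[3]
    for x,y,z,yaw in targets:
        da=0 if yaw is None else (yaw-a+np.pi/2)%np.pi-np.pi/2
        d=np.array([x,y,z])-p; n=int(max(1,np.ceil(np.linalg.norm(d)*1000/dmax),np.ceil(abs(da)/tmax)))
        for i in range(n):
            ty=np.array([np.cos(a),np.sin(a),0]);tz=np.array([0,0,-1]);tx=np.cross(ty,tz)
            o=np.array([tx@d,ty@d,tz@d])*1000/n
            print("  ",o.round(1),"twist",round(-da/n,3)); a+=da/n
        p=p+d; print(" ->",p,round(a,3))
E
python3 - <<'E'
from h import *
s=manip.state()
M=np.eye(4);M[:3,:3]=toolR();M[:3,3]=s["tool_pos"]
print(np.linalg.inv(M)@np.array(manip.get_calibration("wrist")["T"]),{k:v for k,v in manip.get_calibration("wrist").items() if k!="T"})
plan((.50,.14,.42,.16))
E
```

```text
[[-0.0011 -0.953  -0.3028  0.0774]
 [ 1.     -0.0008 -0.001   0.0004]
 [ 0.0007 -0.3028  0.953   0.0305]
 [ 0.      0.      0.      1.    ]] {'fx': 344.93122539612637, 'fy': 344.93122539612637, 'cx': 259.14373060071216, 'cy': 188.5401119519337, 'k1': 0.0006568093965097381}
   [-133.7  -98.5   -5.1] twist 0.332
   [-158.5  -49.5   -5.1] twist 0.332
   [-166.     4.9   -5.1] twist 0.332
 -> [0.5  0.14 0.42] 0.16
```

play_rows([
  {"offset": [-134,-98,-5],"twist": 0.332,"grip": 1},
  {"offset": [-134,-98,-5],"twist": 0.332,"grip": 1},
  {"offset": [-134,-98,-5],"twist": 0.332,"grip": 1},
  {"offset": [-134,-98,-5],"twist": 0.332,"grip": 1},
  {"offset": [-134,-98,-5],"twist": 0.332,"grip": 1},
])

```text
time: 1.42
tool_pos: [0.3377, 0.4241, 0.4101]
tool_rot: [0.001, 0.368, 0.93, -0.0]
contact_force: [0.6, 0.7, -0.2]
gripper_width: 1.002
```

play_rows([
  {"offset": [-158,-49,0],"twist": 0.332,"grip": 1},
  {"offset": [-158,-49,0],"twist": 0.332,"grip": 1},
  {"offset": [-158,-49,0],"twist": 0.332,"grip": 1},
  {"offset": [-158,-49,0],"twist": 0.332,"grip": 1},
  {"offset": [-158,-49,0],"twist": 0.332,"grip": 1},
])

```text
time: 1.83
tool_pos: [0.4202, 0.2806, 0.41]
tool_rot: [0.001, 0.517, 0.856, -0.0]
contact_force: [-0.1, -0.2, -0.3]
gripper_width: 0.998
```

play_rows([
  {"offset": [-166,50,0],"twist": 0.332,"grip": 1},
  {"offset": [-166,50,0],"twist": 0.332,"grip": 1},
  {"offset": [-166,50,0],"twist": 0.332,"grip": 1},
  {"offset": [-166,50,0],"twist": 0.332,"grip": 1},
  {"offset": [-166,50,0],"twist": 0.332,"grip": 1},
])

```text
time: 2.25
tool_pos: [0.5431, 0.159, 0.4097]
tool_rot: [0.001, 0.65, 0.76, -0.0]
contact_force: [-0.7, 0.0, -0.8]
gripper_width: 1.001
```

Run:
```python
from h import *
s=manip.state();print(s["time"],s["tool_pos"],toolR()[:,1])
a=manip.grab_frame("wrist");T=np.array(manip.get_calibration("wrist")["T"])
for n in ["bay","mount_in_bay_mid","eyepiece"]:
    print(n,[(round(r["p"],2),world("wrist",r["xyz"]),project("wrist",world("wrist",r["xyz"]))[0].round()) for r in manip.tip_of(n,"wrist")])
cv2.imwrite("pics/c.png",cv2.resize(a,(800,600),interpolation=cv2.INTER_CUBIC))
```

```text
2.25 [0.5431 0.159  0.4097] [0.988  0.1548 0.0013]
bay [(0.83, array([0.5531, 0.16  , 0.006 ]), array([270., 156.])), (0.81, array([0.2714, 0.2244, 0.0061]), array([ 4., 51.]))]
mount_in_bay_mid [(0.61, array([0.5467, 0.186 , 0.0266]), array([269., 136.]))]
eyepiece [(0.73, array([0.5269, 0.2597, 0.0051]), array([262.,  59.])), (0.44, array([ 0.4842, -0.0654,  0.0214]), array([186., 327.]))]
```

View pics/c.png

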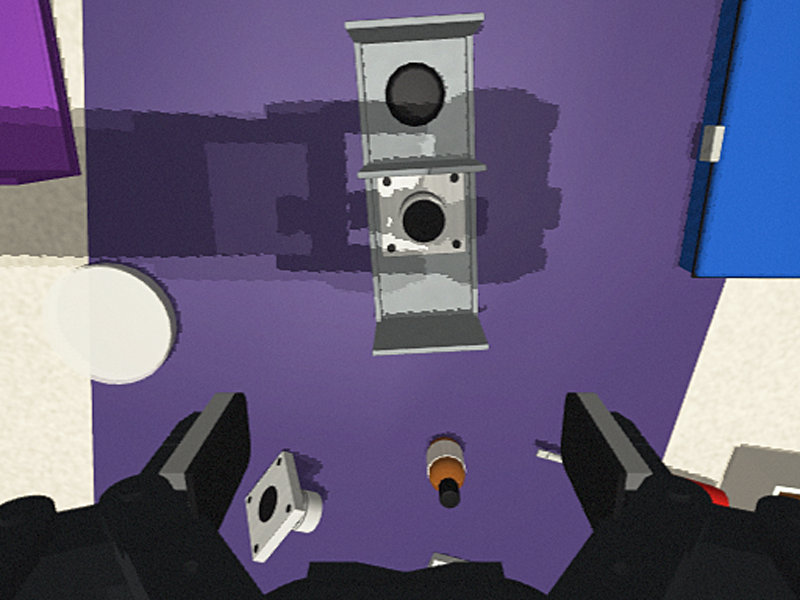

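Run:
```python
from h import *
a=manip.grab_frame("wrist")
c=a[90:240,215:335]
cv2.imwrite("pics/raw_c.png",a)
cv2.imwrite("pics/d.png",cv2.resize(c,None,fx=4,fy=4,interpolation=cv2.INTER_CUBIC))
```

```text
(no output)
```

View pics/d.png

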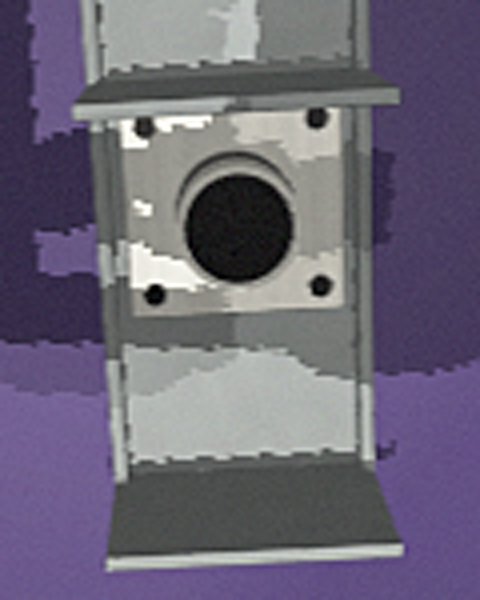

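```bash
cat > pick.py <<'E'
from h import *
def up(U,z,f=4,o=(215,90)): return unproj("wrist",(np.array(U,float)+.5)/f-.5+np.array(o),z)[:,:2]
E
python3 - <<'E'
from pick import *
w=up([(109,558),(404,544.5)],.064);w2=up([(108,571),(404,556)],.064);m=up([(73,118),(400,103)],.064);m2=up([(75,104),(400,88)],.064)
f=up([(128,470),(358,452)],.004)
yaws=[np.arctan2(*(q[1]-q[0])[::-1]) for q in (w,w2,m,m2,f)];print("yaws",yaws)
yaw=np.mean(yaws[:4]);ex=np.array([np.cos(yaw),np.sin(yaw)]);ey=np.array([-ex[1],ex[0]])
for n,q in dict(w=w,w2=w2,m=m,m2=m2,f=f).items(): print(n,(q@ey).round(4),(q@ex).round(4))
c=((w@ey).mean()+(m@ey).mean())/2; cx=np.mean([(q@ex).mean() for q in (w,w2,m,m2)])
B=cx*ex+c*ey;print("bay",B,"yaw",yaw,"width",(m@ey).mean()-(w@ey).mean())
h=up([(145,127),(317,118),(154,294),(320,286)],.014);cap=up([(239,227)],.044);fl=up([(133,317),(343,305)],.014)
for q in (h.mean(0)[None],cap,fl): print((q-B)@ex,(q-B)@ey)
print(h, np.arctan2(*(h[1]-h[0])[::-1]),np.arctan2(*(h[3]-h[2])[::-1]))
E
```

```text
yaws [np.float64(0.21055665937118367), np.float64(0.21606451794547227), np.float64(0.20572789939550362), np.float64(0.20887535695304152), np.float64(0.24398616795147246)]
w [-0.0165 -0.0165] [0.5412 0.6146]
w2 [-0.02   -0.0196] [0.5408 0.6146]
m [0.0917 0.0914] [0.5401 0.6137]
m2 [0.0948 0.0947] [0.5408 0.6137]
f [-0.0159 -0.0137] [0.5439 0.6106]
bay [0.5569 0.1573] yaw 0.21030610841630026 width 0.10804474342491671
[-0.0003] [0.0233]
[-0.0002] [0.0237]
[-0.0289  0.0284] [-0.0053 -0.0048]
[[0.5251 0.1972]
 [0.5691 0.2067]
 [0.5344 0.1533]
 [0.5784 0.1627]] 0.21221138350933616 0.20999608946177728
```

Run:
```python
from h import *
plan((.475,-.266,.33,-.27))
```

```text
[-137.8  -44.2   26.5] twist 0.144
   [-142.8  -24.    26.5] twist 0.144
   [-144.7   -3.3   26.5] twist 0.144
 -> [ 0.475 -0.266  0.33 ] -0.27
```

play_rows([
  {"offset": [-138,-44,26],"twist": 0.144,"grip": 1},
  {"offset": [-138,-44,26],"twist": 0.144,"grip": 1},
  {"offset": [-138,-44,26],"twist": 0.144,"grip": 1},
  {"offset": [-138,-44,26],"twist": 0.144,"grip": 1},
])

```text
time: 2.83
tool_pos: [0.5172, 0.0182, 0.3829]
tool_rot: [-0.0, 0.701, 0.713, -0.001]
contact_force: [-0.5, 0.2, -0.8]
gripper_width: 1.003
```

play_rows([
  {"offset": [-143,-24,26],"twist": 0.144,"grip": 1},
  {"offset": [-143,-24,26],"twist": 0.144,"grip": 1},
  {"offset": [-143,-24,26],"twist": 0.144,"grip": 1},
  {"offset": [-143,-24,26],"twist": 0.144,"grip": 1},
])

```text
time: 3.17
tool_pos: [0.4958, -0.1254, 0.3571]
tool_rot: [0.0, 0.751, 0.661, -0.0]
contact_force: [-0.2, 0.9, 1.1]
gripper_width: 1.003
```

play_rows([
  {"offset": [-145,-3,26],"twist": 0.144,"grip": 1},
  {"offset": [-145,-3,26],"twist": 0.144,"grip": 1},
  {"offset": [-145,-3,26],"twist": 0.144,"grip": 1},
  {"offset": [-145,-3,26],"twist": 0.144,"grip": 1},
  {"offset": [-145,-3,26],"twist": 0.144,"grip": 1},
])

```text
time: 3.58
tool_pos: [0.4748, -0.2694, 0.3309]
tool_rot: [-0.0, 0.797, 0.604, -0.001]
contact_force: [0.2, 0.4, -0.6]
gripper_width: 0.997
```

```bash
cat >> pick.py <<'E'
def white(a,z,lo=150,sat=60,amin=300,zs=None):
    """min-area rectangles of bright unsaturated blobs, corners unprojected at height z"""
    hsv=cv2.cvtColor(a,cv2.COLOR_BGR2HSV)
    m=((hsv[...,2]>lo)&(hsv[...,1]<sat)).astype(np.uint8)
    m=cv2.morphologyEx(m,cv2.MORPH_CLOSE,np.ones((15,15),np.uint8))
    cs,_=cv2.findContours(m,cv2.RETR_EXTERNAL,cv2.CHAIN_APPROX_NONE)
    for c in cs:
        if cv2.contourArea(c)<amin: continue
        P=unproj("wrist",c[:,0].astype(float),z)[:,:2]
        (ctr,wh,ang)=cv2.minAreaRect((P*1000).astype(np.float32))
        print("blob px",c[:,0].mean(0).round(),"ctr",np.array(ctr)/1000,"wh",np.round(wh,1),"ang",round(np.radians(ang),3))
E
python3 - <<'E'
from pick import *
s=manip.state();print(s["time"],s["tool_pos"],toolR()[:,1])
a=manip.grab_frame("wrist");white(a,.04);cv2.imwrite("pics/e.png",a)
for n in ["mount_inverted_mid"]:
    print(n,[(round(r["p"],2),world("wrist",r["xyz"]),project("wrist",world("wrist",r["xyz"]))[0].round()) for r in manip.tip_of(n,"wrist")])
E
```

```text
3.5833 [ 0.4748 -0.2694  0.3309] [ 0.9626 -0.2709 -0.0011]
blob px [258. 349.] ctr [ 0.4313 -0.4276] wh [ 84.1 219.9] ang 1.364
blob px [476. 300.] ctr [ 0.624  -0.4292] wh [47.9 74.8] ang 1.569
blob px [ 14. 266.] ctr [ 0.2616 -0.2876] wh [121.7  42.6] ang 1.073
blob px [254. 176.] ctr [ 0.4719 -0.2626] wh [57.9 57.8] ang 1.297
blob px [444. 149.] ctr [ 0.6184 -0.2803] wh [24.1 24.2] ang 1.471
blob px [12. 45.] ctr [ 0.3326 -0.1221] wh [30.1 21.3] ang 1.518
mount_inverted_mid [(0.8, array([ 0.4693, -0.2616,  0.0195]), array([250., 172.]))]
```

View pics/e.png

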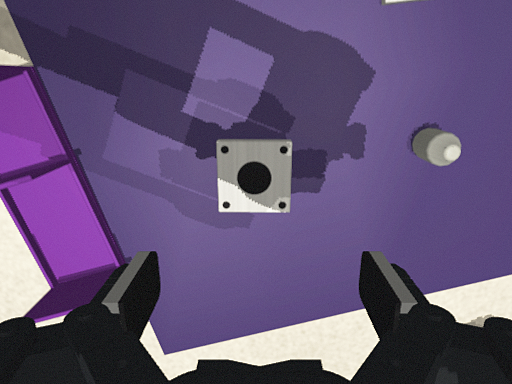

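play_rows([
  {"offset": [6,-5,60],"twist": 0,"grip": 1},
  {"offset": [6,-5,100],"twist": 0,"grip": 1},
  {"offset": [6,-5,130],"twist": 0,"grip": 1},
  {"offset": [6,-5,147],"twist": 0,"grip": 1},
  {"offset": [6,-5,147],"twist": 0,"grip": 1},
])

```text
time: 4.1
tool_pos: [0.4703, -0.2563, 0.1788]
tool_rot: [-0.006, 0.795, 0.606, -0.001]
contact_force: [-0.8, 0.9, -0.9]
gripper_width: 1.003
```

play_rows([
  {"offset": [0,0,0],"twist": 0,"grip": 0},
  {"offset": [0,0,0],"twist": 0,"grip": 0},
  {"offset": [0,0,0],"twist": 0,"grip": 0},
  {"offset": [0,0,0],"twist": 0,"grip": 0},
  {"offset": [0,0,0],"twist": 0,"grip": 0},
])

```text
time: 4.52
tool_pos: [0.4739, -0.2612, 0.1881]
tool_rot: [0.003, 0.796, 0.605, 0.001]
contact_force: [0.1, 2.3, 6.1]
gripper_width: 0.664
```

Run:
```python
from h import *
s=manip.state();p=s["tool_pos"];print(p,s["gripper_width"],toolR()[:,1])
plan((p[0],p[1],.34,None),(.5616,.1351,.34,.21))
```

```text
[ 0.4739 -0.2612  0.1881] 0.6644588899015037 [ 0.9633 -0.2685  0.0057]
   [   0.     0.  -151.9] twist 0.0
 -> [ 0.4739 -0.2612  0.34  ] -0.272
   [135.1  -7.3   0. ] twist -0.161
   [134.5  14.4   0. ] twist -0.161
   [130.5  35.7   0. ] twist -0.161
 -> [0.5616 0.1351 0.34  ] 0.21
```

play_rows([
  {"offset": [0,0,-20],"twist": 0,"grip": 0},
  {"offset": [0,0,-60],"twist": 0,"grip": 0},
  {"offset": [0,0,-100],"twist": 0,"grip": 0},
  {"offset": [0,0,-135],"twist": 0,"grip": 0},
  {"offset": [0,0,-152],"twist": 0,"grip": 0},
])

```text
time: 4.93
tool_pos: [0.4732, -0.2612, 0.3437]
tool_rot: [0.005, 0.796, 0.605, 0.001]
contact_force: [0.9, -1.2, -1.6]
gripper_width: 0.664
```

play_rows([
  {"offset": [27,-1,0],"twist": -0.03,"grip": 0},
  {"offset": [60,-3,0],"twist": -0.07,"grip": 0},
  {"offset": [95,-5,0],"twist": -0.12,"grip": 0},
  {"offset": [135,-7,0],"twist": -0.161,"grip": 0},
])

```text
time: 5.27
tool_pos: [0.5017, -0.128, 0.338]
tool_rot: [0.001, 0.745, 0.667, 0.0]
contact_force: [0.8, 0.2, -1.5]
gripper_width: 0.662
```

play_rows([
  {"offset": [34,4,0],"twist": -0.04,"grip": 0},
  {"offset": [68,7,0],"twist": -0.08,"grip": 0},
  {"offset": [102,11,0],"twist": -0.12,"grip": 0},
  {"offset": [135,14,0],"twist": -0.161,"grip": 0},
])

```text
time: 5.6
tool_pos: [0.5307, 0.0057, 0.3377]
tool_rot: [0.001, 0.689, 0.725, 0.001]
contact_force: [1.8, -0.5, -1.5]
gripper_width: 0.663
```

play_rows([
  {"offset": [40,10,0],"twist": -0.05,"grip": 0},
  {"offset": [80,21,0],"twist": -0.1,"grip": 0},
  {"offset": [110,30,0],"twist": -0.14,"grip": 0},
  {"offset": [130,36,0],"twist": -0.161,"grip": 0},
  {"offset": [130,36,0],"twist": -0.161,"grip": 0},
])

```text
time: 6.02
tool_pos: [0.5604, 0.139, 0.3377]
tool_rot: [0.0, 0.627, 0.779, 0.001]
contact_force: [-0.7, -0.1, -2.1]
gripper_width: 0.668
```

Run:
```python
from pick import *
s=manip.state();p=s["tool_pos"];print(s["time"],p,s["gripper_width"],toolR()[:,1],toolR()[:,2])
a=manip.grab_frame("wrist");cv2.imwrite("pics/f_raw.png",a);white(a,p[2]-.144)
cv2.imwrite("pics/f.png",cv2.resize(a[60:384,130:400],None,fx=2.2,fy=1.8))
s=manip.state();p=s["tool_pos"];print(s["time"],p,toolR()[:,1])
plan((.5616,.1351,.26,.21))
```

```text
6.0167 [0.5604 0.139  0.3377] 0.6676562734940361 [0.9768 0.2142 0.0021] [ 0.0018  0.0017 -1.    ]
blob px [121. 375.] ctr [0.5123 0.0867] wh [9.5 9.5] ang 0.211
blob px [259. 290.] ctr [0.5607 0.1359] wh [55.5 55. ] ang 0.212
blob px [490. 266.] ctr [0.6385 0.1625] wh [24.7 63.7] ang 0.431
blob px [ 19. 203.] ctr [0.4734 0.1541] wh [35.8 17.9] ang 1.56
blob px [251. 131.] ctr [0.5461 0.1956] wh [25.2 28.6] ang 0.212
blob px [259.  33.] ctr [0.5411 0.2252] wh [28.4 19.4] ang 0.21
6.0667 [0.5602 0.1372 0.3374] [0.9772 0.2124 0.001 ]
   [-2.4  0.9 77.4] twist 0.004
 -> [0.5616 0.1351 0.26  ] 0.21
```

View pics/f_raw.png

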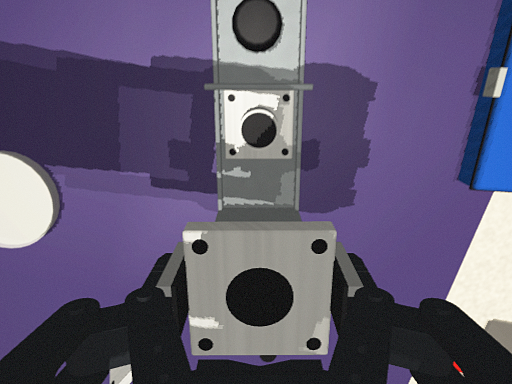

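Run:
```python
from pick import *
M=np.eye(4);M[:3,:3]=toolR();M[:3,3]=manip.state()["tool_pos"]
Tt=np.linalg.inv(M)@np.array(manip.get_calibration("wrist")["T"])
px=[(200,246.5),(319.5,246),(205.5,345),(314,344)]
for h in (.146,.149,.152):
    P=unproj("wrist",px,h,Tt)[:,:2]*1000;print(h,P.mean(0),np.linalg.norm(P[1]-P[0]),np.linalg.norm(P[3]-P[2]),np.linalg.norm(P[2]-P[0]))
# hole spacing from first pick on bench? use bay mount:
```

```text
0.146 [-3.882   0.3887] 44.37169181163037 44.54807455181783 44.855534977317
0.149 [-6.0006  0.3923] 45.52365550988909 45.70461744247151 46.02006005738844
0.152 [-8.1193  0.3958] 46.67561920814781 46.861160333125184 47.184585137459834
```

```bash
cat >> pick.py <<'E'
def dark(a,guess,r=6):
    """centroids of dark spots near guesses"""
    g=cv2.cvtColor(a,cv2.COLOR_BGR2GRAY).astype(float);out=[]
    for u,v in guess:
        u0,v0=int(round(u))-r,int(round(v))-r;w=g[v0:v0+2*r+1,u0:u0+2*r+1]
        k=np.clip(np.percentile(w,60)*.75-w,0,None);yy,xx=np.mgrid[0:w.shape[0],0:w.shape[1]]
        out.append((u0+(k*xx).sum()/k.sum(),v0+(k*yy).sum()/k.sum()))
    return np.array(out)
def tool_T():
    M=np.eye(4);M[:3,:3]=toolR();M[:3,3]=manip.state()["tool_pos"]
    return np.linalg.inv(M)@np.array(manip.get_calibration("wrist")["T"])
E
python3 - <<'E'
from pick import *
p=np.array(manip.state()["tool_pos"]);M=toolR();Tt=tool_T();T=np.array(manip.get_calibration("wrist")["T"])
a=manip.grab_frame("wrist");print(p,manip.state()["tool_pos"])
h=dark(a,[(200,246.5),(319.5,246),(205.5,345),(314,344)],8);print(h)
for z in (.146,.149): 
    P=unproj("wrist",h,z,Tt)[:,:2]*1000;print(P.mean(0),[np.linalg.norm(P[i]-P[j]) for i,j in((0,1),(2,3),(0,2),(1,3))])
pr=project("wrist",np.c_[[[.5251,.1972],[.5691,.2067],[.5344,.1533],[.5784,.1627]],[.014]*4],T)
b=dark(a,pr,4);print(pr,b)
Q=unproj("wrist",b,.014,T);print(Q.mean(0),[np.linalg.norm(Q[i]-Q[j]) for i,j in((0,1),(2,3),(0,2),(1,3))],np.arctan2(*(Q[1]-Q[0])[1::-1]))
E
```

```text
[0.5602 0.1372 0.3374] [0.5601 0.1361 0.3372]
[[199.2325 247.1545]
 [318.7262 246.2605]
 [205.1127 344.0238]
 [313.1142 343.5397]]
[-3.7953  0.1161] [np.float64(44.3903380084776), np.float64(44.307260904848064), np.float64(44.0947584368076), np.float64(44.21982314398596)]
[-5.9117  0.1125] [np.float64(45.542785793346525), np.float64(45.45755186847285), np.float64(45.23953247919325), np.float64(45.36784407637557)]
[[232.155   93.6896]
 [287.0833  93.7028]
 [233.179  147.8328]
 [285.5541 147.9495]] [[231.9178  94.6111]
 [286.7071  94.4842]
 [233.0659 148.9719]
 [285.6942 148.7765]]
[0.5518 0.1792 0.014 ] [np.float64(0.04493247179982152), np.float64(0.045250135163874744), np.float64(0.045135405371319916), np.float64(0.04507321154624739)] 0.21511160120379463
```

play_rows([
  {"offset": [3,0,30],"twist": 0,"grip": 0},
  {"offset": [3,0,55],"twist": 0,"grip": 0},
  {"offset": [3,0,66],"twist": 0,"grip": 0},
  {"offset": [3,0,66],"twist": 0,"grip": 0},
  {"offset": [3,0,66],"twist": 0,"grip": 0},
])

```text
time: 6.53
tool_pos: [0.5594, 0.1376, 0.2706]
tool_rot: [-0.0, 0.629, 0.777, -0.0]
contact_force: [0.6, 0.6, -0.6]
gripper_width: 0.662
```

play_rows([
  {"offset": [0,0,0],"twist": 0,"grip": 0},
  {"offset": [0,0,0],"twist": 0,"grip": 0},
  {"offset": [0,0,0],"twist": 0,"grip": 0},
])

```text
time: 6.78
tool_pos: [0.5602, 0.1384, 0.2726]
tool_rot: [0.001, 0.629, 0.778, 0.001]
contact_force: [1.7, 0.3, -1.4]
gripper_width: 0.668
```

```bash
cat >> pick.py <<'E'
H0=np.array([[199.2,247.2],[318.7,246.3],[205.1,344],[313.1,343.5]])
BH=np.array([[.5251,.1972],[.5691,.2067],[.5344,.1533],[.5784,.1627]])
E
python3 - <<'E'
from pick import *
p=np.array(manip.state()["tool_pos"]);M=toolR();Tt=tool_T();T=np.array(manip.get_calibration("wrist")["T"])
a=manip.grab_frame("wrist");print(p,manip.state()["tool_pos"],manip.state()["joint_vel"],M[:,1])
cv2.imwrite("pics/g.png",a)
h=dark(a,H0,8);hp=unproj("wrist",h,.148,Tt);H=(M@hp.mean(0))+p;print("held",hp.mean(0),H)
pr=project("wrist",np.c_[BH,[.014]*4],T)
b=dark(a,pr,5);print(pr-b)
Q=unproj("wrist",b,.014,T).mean(0);print("bay mount",Q)
ex=np.array([np.cos(.21),np.sin(.21),0]);ey=np.array([-ex[1],ex[0],0]);print("held rel bay mount",(H-Q)@ex,(H-Q)@ey)
E
```

```text
[0.5602 0.1384 0.2726] [0.5601 0.1384 0.2723] [ 0.0017  0.0046  0.0069  0.0003 -0.0013  0.0007] [0.9779 0.2092 0.0031]
held [-0.0052  0.0001  0.148 ] [0.5619 0.1333 0.1246]
[[-0.0604 -0.169 ]
 [-0.1037 -0.3826]
 [-0.6392 -1.0661]
 [-0.4443 -0.4036]]
bay mount [0.552  0.1797 0.014 ]
held rel bay mount -1.4481728552773881e-05 -0.04737310156316248
```

play_rows([
  {"offset": [1,0,20],"twist": 0,"grip": 0},
  {"offset": [1,0,40],"twist": 0,"grip": 0},
  {"offset": [1,0,50],"twist": 0,"grip": 0},
  {"offset": [1,0,55],"twist": 0,"grip": 0},
  {"offset": [1,0,60],"twist": 0,"grip": 0},
])

```text
time: 7.25
tool_pos: [0.5594, 0.1395, 0.2105]
tool_rot: [-0.0, 0.629, 0.778, -0.0]
contact_force: [0.0, -0.1, -1.5]
gripper_width: 0.659
```

play_rows([
  {"offset": [0,0,4],"twist": 0,"grip": 0},
  {"offset": [0,0,8],"twist": 0,"grip": 0},
  {"offset": [0,0,12],"twist": 0,"grip": 0},
  {"offset": [0,0,16],"twist": 0,"grip": 0},
  {"offset": [0,0,16],"twist": 0,"grip": 0},
])

```text
time: 7.67
tool_pos: [0.5591, 0.1394, 0.194]
tool_rot: [-0.0, 0.629, 0.778, -0.0]
contact_force: [-0.2, -0.5, -1.2]
gripper_width: 0.664
```

Run:
```python
from pick import *
p=np.array(manip.state()["tool_pos"]);M=toolR();Tt=tool_T();T=np.array(manip.get_calibration("wrist")["T"])
a=manip.grab_frame("wrist");print(p,manip.state()["tool_pos"],M[:,2],manip.state()["contact_force"])
cv2.imwrite("pics/g.png",a)
h=dark(a,H0,8);hp=unproj("wrist",h,.148,Tt);print("held",hp.mean(0))
```

```text
[0.5591 0.1394 0.194 ] [0.5592 0.1395 0.1943] [-0.001  -0.0001 -1.    ] [-0.0647 -0.354  -1.8741]
held [-0.0052  0.0001  0.148 ]
```

View pics/g.png

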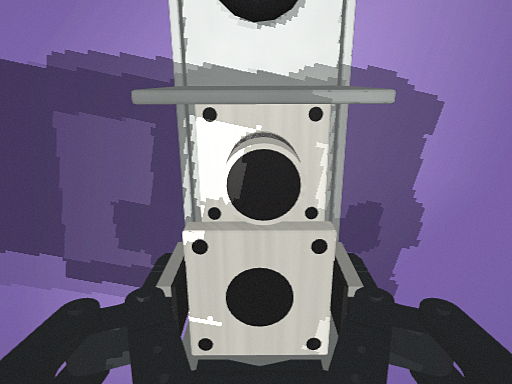

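play_rows([
  {"offset": [0,0,1],"twist": 0,"grip": 0},
  {"offset": [0,0,2],"twist": 0,"grip": 0},
  {"offset": [0,0,3],"twist": 0,"grip": 0},
  {"offset": [0,0,3],"twist": 0,"grip": 0},
])

```text
time: 8.05
tool_pos: [0.5596, 0.1395, 0.1922]
tool_rot: [0.0, 0.629, 0.778, 0.0]
contact_force: [-0.7, 0.3, 0.8]
gripper_width: 0.661
```

play_rows([
  {"offset": [0,0,0],"twist": 0,"grip": 1},
  {"offset": [0,0,0],"twist": 0,"grip": 1},
  {"offset": [0,0,0],"twist": 0,"grip": 1},
  {"offset": [0,0,0],"twist": 0,"grip": 1},
])

```text
time: 8.38
tool_pos: [0.5594, 0.1395, 0.1919]
tool_rot: [0.0, 0.629, 0.778, 0.0]
contact_force: [0.6, 0.0, 0.7]
gripper_width: 1.0
```

play_rows([
  {"offset": [0,0,-30],"twist": 0,"grip": 1},
  {"offset": [0,0,-70],"twist": 0,"grip": 1},
  {"offset": [0,0,-110],"twist": 0,"grip": 1},
  {"offset": [0,0,-139],"twist": 0,"grip": 1},
  {"offset": [0,0,-139],"twist": 0,"grip": 1},
])

```text
time: 8.8
tool_pos: [0.5615, 0.1398, 0.3397]
tool_rot: [0.005, 0.629, 0.778, 0.005]
contact_force: [0.7, 0.0, 0.8]
gripper_width: 0.996
```

Run:
```python
from pick import *
s=manip.state();p=s["tool_pos"];print(s["time"],p)
a=manip.grab_frame("wrist");T=np.array(manip.get_calibration("wrist")["T"])
ex=np.array([np.cos(.21),np.sin(.21)]);ey=np.array([-ex[1],ex[0]])
c=BH.mean(0)
def meas(ctr,z,name):
    g=np.array([ctr+22.5e-3*(i*ex+j*ey) for j in(1,-1) for i in(-1,1)])
    b=dark(a,project("wrist",np.c_[g,[z]*4],T),4);Q=unproj("wrist",b,z,T)[:,:2];m=Q.mean(0)
    print(name,m,[round(np.linalg.norm(Q[i]-Q[j])*1e3,1) for i,j in((0,1),(2,3),(0,2),(1,3))],"yaw",np.arctan2(*(Q[1]-Q[0])[::-1]));return m
m1=meas(c,.014,"up");m2=meas(c-.0462*ey,.044,"inv");print((m2-m1)@ex,(m2-m1)@ey)
cv2.imwrite("pics/h.png",a)
plan((.632,-.144,.33,None))
```

```text
8.8 [0.5615 0.1398 0.3397]
up [0.5496 0.1804] [np.float64(44.6), np.float64(44.8), np.float64(42.3), np.float64(44.6)] yaw 0.21574400134367017
inv [0.5596 0.1355] [np.float64(45.3), np.float64(46.4), np.float64(44.3), np.float64(44.9)] yaw 0.2100518287536256
0.0004566671691844902 -0.046031289791363075
   [-146.2    5.1    3. ] twist 0.0
   [-146.2    5.1    3. ] twist 0.0
 -> [ 0.632 -0.144  0.33 ] 0.211
```

play_rows([
  {"offset": [-37,1,1],"twist": 0.05,"grip": 1},
  {"offset": [-75,3,3],"twist": 0.1,"grip": 1},
  {"offset": [-112,4,3],"twist": 0.14,"grip": 1},
  {"offset": [-146,5,3],"twist": 0.18,"grip": 1},
])

```text
time: 9.18
tool_pos: [0.5944, -0.0038, 0.3256]
tool_rot: [-0.001, 0.697, 0.717, -0.001]
contact_force: [1.2, -0.2, 0.9]
gripper_width: 1.001
```

play_rows([
  {"offset": [-37,-6,1],"twist": 0.05,"grip": 1},
  {"offset": [-75,-12,3],"twist": 0.1,"grip": 1},
  {"offset": [-112,-18,3],"twist": 0.14,"grip": 1},
  {"offset": [-145,-21,3],"twist": 0.18,"grip": 1},
  {"offset": [-145,-21,3],"twist": 0.18,"grip": 1},
])

```text
time: 9.6
tool_pos: [0.5772, -0.1525, 0.3228]
tool_rot: [-0.0, 0.76, 0.65, -0.001]
contact_force: [0.6, -0.3, 0.1]
gripper_width: 1.001
```

play_rows([
  {"offset": [0,0,0],"twist": 0,"grip": 1},
  {"offset": [0,0,0],"twist": 0,"grip": 1},
])

```text
time: 9.77
tool_pos: [0.578, -0.1475, 0.3232]
tool_rot: [-0.001, 0.758, 0.653, -0.0]
contact_force: [0.0, -0.3, 0.2]
gripper_width: 0.999
```

Run:
```python
from pick import *
s=manip.state();p=s["tool_pos"];print(s["time"],p,toolR()[:,1])
a=manip.grab_frame("wrist");white(a,.010);cv2.imwrite("pics/i.png",a)
print([(round(r["p"],2),world("wrist",r["xyz"]),project("wrist",world("wrist",r["xyz"]))[0].round()) for r in manip.tip_of("mount_upright_mid","wrist")])
```

```text
9.7667 [ 0.578  -0.1475  0.3232] [ 0.9889 -0.1485 -0.0024]
blob px [326. 314.] ctr [ 0.6225 -0.2983] wh [28.9 50.4] ang 0.074
blob px [485. 304.] ctr [ 0.7754 -0.309 ] wh [48.  56.3] ang 1.278
blob px [326. 160.] ctr [ 0.635  -0.1434] wh [58.8 58.5] ang 1.402
blob px [117.  95.] ctr [ 0.4797 -0.0702] wh [72.2 47.8] ang 1.096
blob px [504. 133.] ctr [ 0.7776 -0.1526] wh [ 19.6 221.2] ang 0.068
[(0.79, array([ 0.6377, -0.1449,  0.0262]), array([333., 168.]))]
```

View pics/i.png

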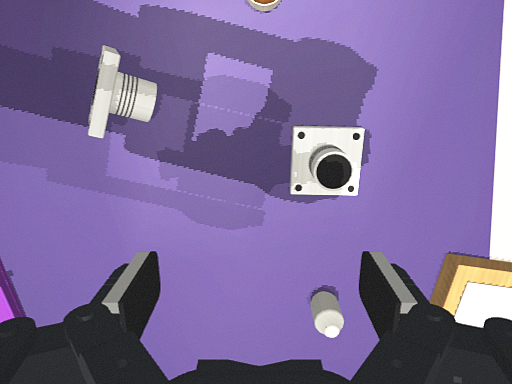

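play_rows([
  {"offset": [12.5,30,0],"twist": 0.02,"grip": 1},
  {"offset": [12.5,56,20],"twist": 0.02,"grip": 1},
  {"offset": [12.5,56,60],"twist": 0.02,"grip": 1},
  {"offset": [12.5,56,90],"twist": 0.02,"grip": 1},
  {"offset": [12.5,56,100],"twist": 0.02,"grip": 1},
])

```text
time: 10.28
tool_pos: [0.6338, -0.1413, 0.2184]
tool_rot: [-0.004, 0.763, 0.646, -0.002]
contact_force: [-1.1, 0.3, -0.9]
gripper_width: 1.002
```

play_rows([
  {"offset": [0,0,20],"twist": 0,"grip": 1},
  {"offset": [0,0,37],"twist": 0,"grip": 1},
  {"offset": [0,0,37],"twist": 0,"grip": 1},
  {"offset": [0,0,37],"twist": 0,"grip": 1},
  {"offset": [0,0,37],"twist": 0,"grip": 1},
])

```text
time: 10.7
tool_pos: [0.6362, -0.1434, 0.1895]
tool_rot: [0.001, 0.764, 0.645, 0.001]
contact_force: [0.4, 0.2, 0.3]
gripper_width: 1.001
```

play_rows([
  {"offset": [0,0,0],"twist": 0,"grip": 0},
  {"offset": [0,0,0],"twist": 0,"grip": 0},
  {"offset": [0,0,0],"twist": 0,"grip": 0},
  {"offset": [0,0,0],"twist": 0,"grip": 0},
  {"offset": [0,0,0],"twist": 0,"grip": 0},
])

```text
time: 11.12
tool_pos: [0.6359, -0.144, 0.1888]
tool_rot: [0.001, 0.764, 0.645, 0.0]
contact_force: [2.2, -0.8, -0.2]
gripper_width: 0.341
```

play_rows([
  {"offset": [0,0,0],"twist": 0,"grip": 0},
  {"offset": [0,0,0],"twist": 0,"grip": 0},
  {"offset": [0,0,0],"twist": 0,"grip": 0},
])

```text
time: 11.37
tool_pos: [0.636, -0.144, 0.1886]
tool_rot: [0.001, 0.764, 0.645, 0.0]
contact_force: [-0.8, 0.2, 4.8]
gripper_width: 0.346
```

Run:
```python
from h import *
s=manip.state();p=s["tool_pos"];print(p,s["gripper_width"],toolR()[:,1])
plan((p[0],p[1],.33,None),(.5603,.1394,.33,.21))
```

```text
[ 0.636  -0.144   0.1886] 0.3461157548167528 [ 0.9857 -0.1683  0.0014]
   [   0.     0.  -141.4] twist 0.0
 -> [ 0.636 -0.144  0.33 ] -0.169
   [133.3 -61.1   0. ] twist -0.19
   [142.4 -34.9   0. ] twist -0.19
 -> [0.5603 0.1394 0.33  ] 0.21
```

play_rows([
  {"offset": [0,0,-20],"twist": 0,"grip": 0},
  {"offset": [0,0,-60],"twist": 0,"grip": 0},
  {"offset": [0,0,-100],"twist": 0,"grip": 0},
  {"offset": [0,0,-130],"twist": 0,"grip": 0},
  {"offset": [0,0,-141],"twist": 0,"grip": 0},
])

```text
time: 11.78
tool_pos: [0.6366, -0.1441, 0.3342]
tool_rot: [0.003, 0.764, 0.645, 0.002]
contact_force: [2.0, -0.8, -0.0]
gripper_width: 0.344
```

play_rows([
  {"offset": [30,-15,0],"twist": -0.05,"grip": 0},
  {"offset": [65,-30,0],"twist": -0.1,"grip": 0},
  {"offset": [100,-46,0],"twist": -0.15,"grip": 0},
  {"offset": [132,-60,0],"twist": -0.19,"grip": 0},
])

```text
time: 12.12
tool_pos: [0.5971, -0.0021, 0.3259]
tool_rot: [-0.002, 0.699, 0.715, -0.001]
contact_force: [0.2, 1.0, -1.6]
gripper_width: 0.341
```

play_rows([
  {"offset": [38,-10,0],"twist": -0.05,"grip": 0},
  {"offset": [75,-18,0],"twist": -0.1,"grip": 0},
  {"offset": [112,-28,0],"twist": -0.15,"grip": 0},
  {"offset": [138,-34,0],"twist": -0.19,"grip": 0},
  {"offset": [138,-34,0],"twist": -0.19,"grip": 0},
])

```text
time: 12.53
tool_pos: [0.5595, 0.1376, 0.3259]
tool_rot: [-0.002, 0.626, 0.78, -0.001]
contact_force: [-0.4, 0.4, -2.3]
gripper_width: 0.345
```

play_rows([
  {"offset": [0,0,0],"twist": 0,"grip": 0},
  {"offset": [0,0,0],"twist": 0,"grip": 0},
  {"offset": [0,0,0],"twist": 0,"grip": 0},
  {"offset": [0,0,0],"twist": 0,"grip": 0},
])

```text
time: 12.87
tool_pos: [0.562, 0.1326, 0.3281]
tool_rot: [-0.0, 0.629, 0.777, -0.0]
contact_force: [0.9, -0.4, -2.1]
gripper_width: 0.341
```

Run:
```python
from pick import *
s=manip.state();p=np.array(s["tool_pos"]);print(s["time"],p,toolR()[:,1],s["gripper_width"])
a=manip.grab_frame("wrist");cv2.imwrite("pics/j.png",a);white(a,p[2]-.1785)
plan((.5614,.1343,.285,.21))
```

```text
12.8667 [0.562  0.1326 0.3281] [ 0.9782  0.2076 -0.0009] 0.3413008747326418
blob px [260. 292.] ctr [0.5672 0.1081] wh [35.9 46.4] ang 0.24
blob px [489. 272.] ctr [0.6798 0.1433] wh [88.4 33.9] ang 1.57
blob px [ 17. 201.] ctr [0.4518 0.1324] wh [47.5 21. ] ang 1.555
blob px [257. 122.] ctr [0.5507 0.1853] wh [ 57.7 105.3] ang 0.208
   [ 1.8 -0.2 43.3] twist -0.001
 -> [0.5614 0.1343 0.285 ] 0.21
```

View pics/j.png

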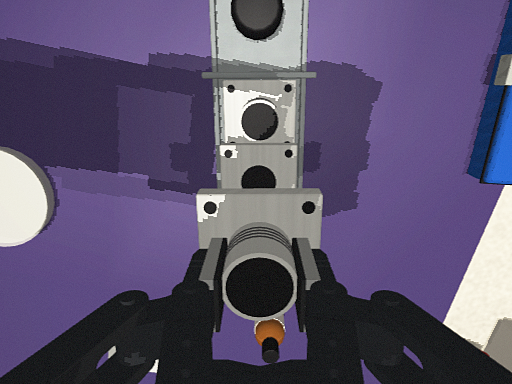

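Run:
```python
from pick import *
Tt=tool_T();a=cv2.imread("pics/j.png");h=dark(a,[(210,208),(308,208)],7)
P=unproj("wrist",h,.1786,Tt)*1e3;print(h,P,"centre x",P[:,0].mean()-22.55)
print(unproj("wrist",[(197.5,190),(322,190)],.1786,Tt)*1e3,unproj("wrist",[(260,287)],.1486,Tt)*1e3)
```

```text
[[209.6173 207.4516]
 [308.1017 207.2555]] [[ 21.4979 -22.5244 178.6   ]
 [ 21.5441  22.6424 178.6   ]] centre x -1.0290280732789832
[[ 29.9146 -27.6169 178.6   ]
 [ 29.8525  28.5654 178.6   ]] [[ -0.7211   0.506  148.6   ]]
```

play_rows([
  {"offset": [2.5,0,30],"twist": 0,"grip": 0},
  {"offset": [2.5,0,60],"twist": 0,"grip": 0},
  {"offset": [2.5,0,70],"twist": 0,"grip": 0},
  {"offset": [2.5,0,70],"twist": 0,"grip": 0},
  {"offset": [2.5,0,70],"twist": 0,"grip": 0},
])

```text
time: 13.33
tool_pos: [0.5613, 0.1357, 0.2586]
tool_rot: [-0.0, 0.629, 0.777, -0.0]
contact_force: [-0.3, 0.3, -1.2]
gripper_width: 0.343
```

play_rows([
  {"offset": [0,0,3],"twist": 0,"grip": 0},
  {"offset": [0,0,6],"twist": 0,"grip": 0},
  {"offset": [0,0,9],"twist": 0,"grip": 0},
  {"offset": [0,0,12],"twist": 0,"grip": 0},
  {"offset": [0,0,12],"twist": 0,"grip": 0},
])

```text
time: 13.75
tool_pos: [0.561, 0.1361, 0.2464]
tool_rot: [-0.0, 0.629, 0.778, -0.0]
contact_force: [1.0, 0.5, -1.9]
gripper_width: 0.348
```

Run:
```python
from pick import *
s=manip.state();p=np.array(s["tool_pos"]);print(s["time"],p,s["contact_force"])
ex=np.array([np.cos(.21),np.sin(.21)]);ey=np.array([-ex[1],ex[0]])
d=p[:2]-np.array([.5614,.1343]);print("tcp from target ex,ey mm",d@ex*1e3,d@ey*1e3)
```

```text
13.75 [0.561  0.1361 0.2464] [ 0.9834  0.5363 -1.9377]
tcp from target ex,ey mm 0.015955128459023697 1.8676405589999328
```

play_rows([
  {"offset": [-1,0,3],"twist": 0,"grip": 0},
  {"offset": [-1,0,6],"twist": 0,"grip": 0},
  {"offset": [-1,0,9],"twist": 0,"grip": 0},
  {"offset": [-1,0,11],"twist": 0,"grip": 0},
  {"offset": [-1,0,13],"twist": 0,"grip": 0},
])

```text
time: 14.17
tool_pos: [0.5613, 0.1351, 0.2333]
tool_rot: [-0.0, 0.629, 0.778, -0.0]
contact_force: [-0.3, -0.7, -1.9]
gripper_width: 0.339
```

play_rows([
  {"offset": [0,0,0],"twist": 0,"grip": 0},
  {"offset": [0,0,0.5],"twist": 0,"grip": 0},
  {"offset": [0,0,1],"twist": 0,"grip": 0},
  {"offset": [0,0,1],"twist": 0,"grip": 0},
])

```text
time: 14.5
tool_pos: [0.5614, 0.1352, 0.2327]
tool_rot: [0.0, 0.629, 0.778, 0.0]
contact_force: [0.2, 0.2, -1.8]
gripper_width: 0.341
```

play_rows([
  {"offset": [0,0,0.5],"twist": 0,"grip": 0},
  {"offset": [0,0,1],"twist": 0,"grip": 0},
  {"offset": [0,0,1],"twist": 0,"grip": 0},
])

```text
time: 14.75
tool_pos: [0.5616, 0.1352, 0.2326]
tool_rot: [0.0, 0.629, 0.778, 0.0]
contact_force: [-2.0, -1.0, 4.9]
gripper_width: 0.347
```

play_rows([
  {"offset": [0,0,0.5],"twist": 0,"grip": 0},
  {"offset": [0,0,1],"twist": 0,"grip": 0},
  {"offset": [0,0,1],"twist": 0,"grip": 0},
])

```text
time: 15.0
tool_pos: [0.5618, 0.1352, 0.2326]
tool_rot: [0.0, 0.629, 0.778, -0.0]
contact_force: [-4.4, -0.5, 10.1]
gripper_width: 0.341
```

play_rows([
  {"offset": [0,0,-1],"twist": 0,"grip": 0},
  {"offset": [0,0,-1.5],"twist": 0,"grip": 1},
  {"offset": [0,0,-1.5],"twist": 0,"grip": 1},
  {"offset": [0,0,-1.5],"twist": 0,"grip": 1},
  {"offset": [0,0,-1.5],"twist": 0,"grip": 1},
])

```text
time: 15.42
tool_pos: [0.5614, 0.1351, 0.232]
tool_rot: [-0.0, 0.629, 0.778, 0.0]
contact_force: [-0.8, 0.7, -0.1]
gripper_width: 0.889
```

play_rows([
  {"offset": [0,0,-30],"twist": 0,"grip": 1},
  {"offset": [0,0,-70],"twist": 0,"grip": 1},
  {"offset": [0,0,-110],"twist": 0,"grip": 1},
  {"offset": [0,0,-120],"twist": 0,"grip": 1},
  {"offset": [0,0,-120],"twist": 0,"grip": 1},
])

```text
time: 15.83
tool_pos: [0.5627, 0.1354, 0.3578]
tool_rot: [0.004, 0.629, 0.778, 0.004]
contact_force: [0.4, -0.7, -0.7]
gripper_width: 0.999
```

play_rows([
  {"offset": [0,0,0],"twist": 0,"grip": 1},
  {"offset": [0,0,0],"twist": 0,"grip": 1},
])

```text
time: 16.0
tool_pos: [0.5608, 0.1351, 0.35]
tool_rot: [-0.001, 0.629, 0.778, -0.001]
contact_force: [-0.7, 0.3, -0.5]
gripper_width: 1.001
```

```bash
cat >> pick.py <<'E'
EX=np.array([np.cos(.21),np.sin(.21)]);EY=np.array([-EX[1],EX[0]])
def meas(a,T,ctr,z,name,idx=(0,1,2,3),r=4):
    """hole centres of a flange at height z near ctr -> centre (needs idx 0,1: +y pair or 2,3: -y pair, or all)"""
    g=np.array([ctr+22.5e-3*(i*EX+j*EY) for j in(1,-1) for i in(-1,1)])[list(idx)]
    px=dark(a,project("wrist",np.c_[g,[z]*len(g)],T),r);Q=unproj("wrist",px,z,T)[:,:2]
    off=np.mean([22.5e-3*(1 if k<2 else -1) for k in idx]); m=Q.mean(0)-off*EY
    print(name,m,"spacing",np.linalg.norm(Q[1]-Q[0])*1e3,"yaw",np.arctan2(*(Q[1]-Q[0])[::-1]));return m
E
python3 - <<'E'
from pick import *
p=np.array(manip.state()["tool_pos"]);print(manip.state()["time"],p)
T=np.array(manip.get_calibration("wrist")["T"]);a=manip.grab_frame("wrist");cv2.imwrite("pics/k.png",a)
m1=meas(a,T,BH.mean(0),.014,"bay",(0,1));m3=meas(a,T,BH.mean(0)-.0462*EY,.054,"up2",(0,1));m4=meas(a,T,BH.mean(0)-.0462*EY,.054,"up2")
for m in(m3,m4):print((m-m1)@EX,(m-m1)@EY)
plan((.484,-.067,.36,0))
E
```

```text
16.0 [0.5608 0.1351 0.35  ]
bay [0.5517 0.1796] spacing 45.01529921900027 yaw 0.21383210572014139
up2 [0.5618 0.1343] spacing 44.99995455814841 yaw 0.21504860911559956
up2 [0.5619 0.1343] spacing 44.99995455814841 yaw 0.21504860911559956
0.00045684051500182767 -0.04646509460950217
0.0004915785513521335 -0.04648364902085226
   [-90.8 -58.7  -5.3] twist 0.105
   [-96.4 -48.8  -5.3] twist 0.105
 -> [ 0.484 -0.067  0.36 ] 0.0
```

View pics/k.png

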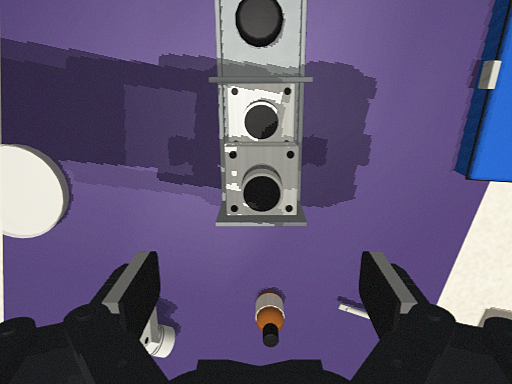

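Run:
```python
from h import *
plan((.47,-.06,.33,1.0),tmax=.42)
```

```text
[-85.9 -64.8   9.7] twist -0.395
   [-54.4 -92.8   9.7] twist -0.395
 -> [ 0.47 -0.06  0.33] 1.0
```

play_rows([
  {"offset": [-22,-16,2],"twist": -0.1,"grip": 1},
  {"offset": [-43,-32,4],"twist": -0.2,"grip": 0.6},
  {"offset": [-64,-48,7],"twist": -0.3,"grip": 0.3},
  {"offset": [-86,-65,10],"twist": -0.395,"grip": 0.3},
])

```text
time: 16.38
tool_pos: [0.5148, 0.0368, 0.3396]
tool_rot: [-0.002, 0.461, 0.887, -0.001]
contact_force: [0.6, -0.5, 0.4]
gripper_width: 0.606
```

play_rows([
  {"offset": [-14,-23,2],"twist": -0.1,"grip": 0.3},
  {"offset": [-27,-46,4],"twist": -0.2,"grip": 0.3},
  {"offset": [-41,-70,7],"twist": -0.3,"grip": 0.3},
  {"offset": [-54,-93,10],"twist": -0.395,"grip": 0.3},
  {"offset": [-54,-93,10],"twist": -0.395,"grip": 0.3},
])

```text
time: 16.8
tool_pos: [0.4681, -0.0623, 0.329]
tool_rot: [-0.003, 0.281, 0.96, -0.001]
contact_force: [-0.1, 0.2, -0.2]
gripper_width: 0.305
```

play_rows([
  {"offset": [0,0,0],"twist": 0,"grip": 0.3},
  {"offset": [0,0,0],"twist": 0,"grip": 0.3},
])

```text
time: 16.97
tool_pos: [0.4699, -0.0597, 0.3308]
tool_rot: [-0.001, 0.282, 0.96, 0.0]
contact_force: [0.3, -0.4, 0.7]
gripper_width: 0.297
```

Run:
```python
from pick import *
p=np.array(manip.state()["tool_pos"]);print(manip.state()["time"],p,toolR()[:,1],manip.state()["gripper_width"])
T=np.array(manip.get_calibration("wrist")["T"]);np.save("T_l.npy",T);a=manip.grab_frame("wrist");cv2.imwrite("pics/l_raw.png",a)
print([(round(r["p"],2),world("wrist",r["xyz"]),project("wrist",world("wrist",r["xyz"]))[0].round()) for r in manip.tip_of("mount_lying_mid","wrist")])
cv2.imwrite("pics/l.png",cv2.resize(a[60:260,150:400],None,fx=3,fy=3,interpolation=cv2.INTER_CUBIC))
```

```text
16.9667 [ 0.4699 -0.0597  0.3308] [ 0.5405  0.8414 -0.0003] 0.29740949675005157
[(0.7, array([ 0.4913, -0.0695,  0.0237]), array([262., 203.]))]
```

View pics/l.png

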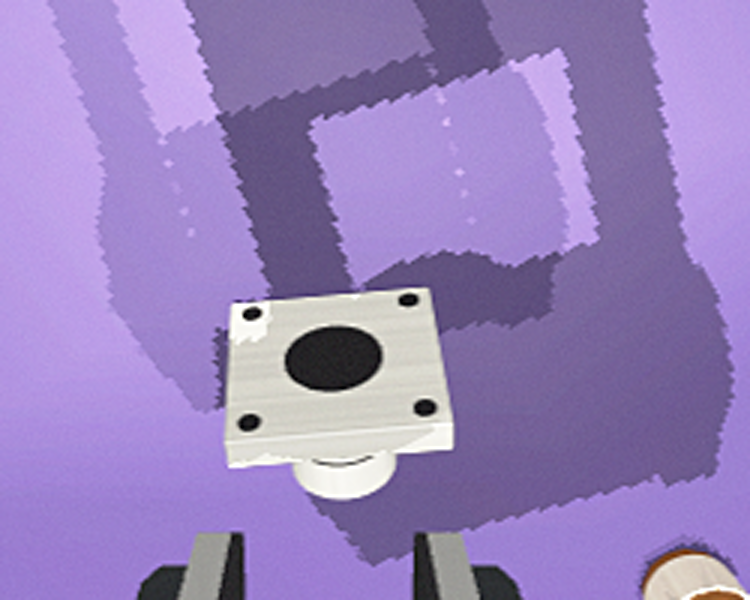

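Run:
```python
from pick import *
from scipy.optimize import least_squares
a=cv2.imread("pics/l_raw.png");T=np.load("T_l.npy")
g=(np.array([(253,314),(408,300),(249,422),(425,407)])+.5)/3-.5+[150,60]
px=dark(a,g,4);print(px-g)
t=np.radians(24.2)
def model(q):
    x,y,yw=q;ax=np.array([np.cos(yw),np.sin(yw),0]);lat=np.array([-np.sin(yw),np.cos(yw),0]);zz=np.array([0,0,1.])
    A=ax*np.cos(t)-zz*np.sin(t);U=ax*np.sin(t)+zz*np.cos(t)
    m=np.array([x,y,.0224])
    # image left = -tooly ; order: bottom-left, bottom-right, top-left, top-right
    return np.array([m-.02*A+.0225*(su*U+sl*lat) for su,sl in((-1,-1),(-1,1),(1,-1),(1,1))])
best=least_squares(lambda q:(project("wrist",model(q),T)-px).ravel(),[.487,-.068,-.5]);print(best.x,best.fun.round(2))
x,y,yw=best.x;ax=np.array([np.cos(yw),np.sin(yw)]);m=np.array([x,y])
rim=m+.012*ax;print("rim",rim,"lat yaw",yw+np.pi/2,"axis",ax)
plan((*(rim-.060*ax),.33,yw+np.pi/2))
```

```text
[[-0.6303 -0.6912]
 [ 0.0201 -0.1033]
 [-0.0979  0.0814]
 [-0.1512  0.132 ]]
[ 0.4861 -0.0668 -0.4856] [ 0.28  0.5  -0.03  0.19 -0.13 -0.4  -0.09 -0.24]
rim [ 0.4967 -0.0724] lat yaw 1.0851537851650372 axis [ 0.8844 -0.4668]
   [30.5 -1.8  1.6] twist -0.084
 -> [ 0.4436 -0.0443  0.33  ] 1.085
```

play_rows([
  {"offset": [28,-2,0],"twist": -0.084,"grip": 0.3},
  {"offset": [28,-2,20],"twist": -0.084,"grip": 0.3},
  {"offset": [28,-2,60],"twist": -0.084,"grip": 0.3},
  {"offset": [28,-2,95],"twist": -0.084,"grip": 0.3},
  {"offset": [28,-2,107],"twist": -0.084,"grip": 0.3},
])

```text
time: 17.48
tool_pos: [0.4434, -0.0449, 0.2201]
tool_rot: [-0.004, 0.24, 0.971, 0.0]
contact_force: [-1.3, -0.2, -0.9]
gripper_width: 0.3
```

play_rows([
  {"offset": [0,0,0],"twist": 0,"grip": 0.3},
  {"offset": [0,0,0],"twist": 0,"grip": 0.3},
  {"offset": [0,0,0],"twist": 0,"grip": 0.3},
  {"offset": [0,0,0],"twist": 0,"grip": 0.3},
])

```text
time: 17.82
tool_pos: [0.4467, -0.0465, 0.2273]
tool_rot: [0.002, 0.24, 0.971, -0.0]
contact_force: [-0.0, 0.2, -0.1]
gripper_width: 0.298
```

Run:
```python
from pick import *
s=manip.state();p=np.array(s["tool_pos"]);M=toolR()
ax=np.array([.8844,-.4668]);lat=np.array([.4668,.8844]);d=p[:2]-[.4967,-.0724]
print(s["time"],p,"along,lat mm",d@ax*1e3,d@lat*1e3,"yaw",np.arctan2(M[1,1],M[0,1]))
```

```text
17.8167 [ 0.4467 -0.0465  0.2273] along,lat mm -56.331245338285086 -0.4440993814972781 yaw 1.0854644083126543
```

play_rows([
  {"offset": [0,0,4],"twist": 0,"grip": 0.3},
  {"offset": [-8,0,4],"twist": 0,"grip": 0.3},
  {"offset": [-14,0,4],"twist": 0,"grip": 0.3},
  {"offset": [-19,0,4],"twist": 0,"grip": 0.3},
  {"offset": [-23,0,4],"twist": 0,"grip": 0.3},
])

```text
time: 18.23
tool_pos: [0.4667, -0.0577, 0.2216]
tool_rot: [0.0, 0.241, 0.971, -0.0]
contact_force: [0.1, -0.8, -0.5]
gripper_width: 0.299
```

play_rows([
  {"offset": [-3,0,0],"twist": 0,"grip": 0.3},
  {"offset": [-6,0,0],"twist": 0,"grip": 0.3},
  {"offset": [-9,0,0],"twist": 0,"grip": 0.3},
  {"offset": [-12,0,0],"twist": 0,"grip": 0.3},
  {"offset": [-14,0,0],"twist": 0,"grip": 0.3},
])

```text
time: 18.65
tool_pos: [0.4798, -0.0644, 0.2236]
tool_rot: [0.002, 0.24, 0.971, -0.0]
contact_force: [-1.5, -0.0, 11.1]
gripper_width: 0.296
```

Run:
```python
from pick import *
s=manip.state();p=np.array(s["tool_pos"]);M=toolR()
ax=np.array([.8844,-.4668]);d=p[:2]-[.4967,-.0724];T=np.array(manip.get_calibration("wrist")["T"])
print(s["time"],p,"along",d@ax*1e3,s["contact_force"])
a=manip.grab_frame("wrist");cv2.imwrite("pics/m.png",a)
for q in ["mount_lying_mid","mount_inverted_mid"]:
  print(q,[(round(r["p"],2),world("wrist",r["xyz"],T),(world("wrist",r["xyz"],T)[:2]-[.4967,-.0724])@ax*1e3) for r in manip.tip_of(q,"wrist")])
```

```text
18.65 [ 0.4798 -0.0644  0.2236] along -18.736563046857576 [-1.5062 -0.003  11.0543]
mount_lying_mid [(0.83, array([ 0.4949, -0.0708,  0.0248]), np.float64(-2.2953394433448584))]
mount_inverted_mid []
```

play_rows([
  {"offset": [-1,0,-1],"twist": 0,"grip": 0.3},
  {"offset": [-2,0,-2],"twist": 0,"grip": 0.3},
  {"offset": [-4,0,-3],"twist": 0,"grip": 0.3},
  {"offset": [-6,0,-3],"twist": 0,"grip": 0.3},
  {"offset": [-8,0,-3],"twist": 0,"grip": 0.3},
])

```text
time: 19.22
tool_pos: [0.4857, -0.0676, 0.2245]
tool_rot: [0.0, 0.241, 0.971, 0.0]
contact_force: [-0.1, 1.1, 4.9]
gripper_width: 0.299
```

```bash
cat > st.py <<'E'
from pick import *
s=manip.state();p=np.array(s["tool_pos"]);M=toolR()
ax=np.array([.8844,-.4668]);d=p[:2]-[.4967,-.0724];T=np.array(manip.get_calibration("wrist")["T"])
print(s["time"],p,"along",d@ax*1e3,s["contact_force"])
import sys
a=manip.grab_frame("wrist");cv2.imwrite(f"pics/{sys.argv[1]}.png",a)
for q in ["mount_lying_mid","mount_inverted_mid"]:
  print(q,[(round(r["p"],2),world("wrist",r["xyz"],T),(world("wrist",r["xyz"],T)[:2]-[.4967,-.0724])@ax*1e3) for r in manip.tip_of(q,"wrist")])
E
python3 st.py n
```

```text
19.2167 [ 0.4857 -0.0676  0.2245] along -11.995906706236132 [-0.0705  1.0971  4.9004]
mount_lying_mid [(0.75, array([ 0.4972, -0.0717,  0.0232]), np.float64(0.10216156920235016))]
mount_inverted_mid []
```

play_rows([
  {"offset": [-2,0,0],"twist": 0,"grip": 0.3},
  {"offset": [-4,0,0],"twist": 0,"grip": 0.3},
  {"offset": [-6,0,0],"twist": 0,"grip": 0.3},
  {"offset": [-8,0,0],"twist": 0,"grip": 0.3},
  {"offset": [-8,0,0],"twist": 0,"grip": 0.3},
])

```text
time: 19.78
tool_pos: [0.4927, -0.0714, 0.2243]
tool_rot: [0.0, 0.241, 0.971, -0.0]
contact_force: [1.5, 0.1, 4.2]
gripper_width: 0.302
```

```bash
python3 st.py o
python3 - <<'E'
import cv2,numpy as np
ims=[cv2.imread(f"pics/{n}.png")[130:384,120:400] for n in "mno"]
cv2.imwrite("pics/mno.png",cv2.resize(np.hstack(ims[0::2]),None,fx=1.4,fy=1.4))
E
```

```text
19.7833 [ 0.4927 -0.0714  0.2243] along -3.9890094874807622 [1.5053 0.0849 4.1791]
mount_lying_mid [(0.8, array([ 0.5026, -0.0765,  0.0244]), np.float64(7.133408615471413))]
mount_inverted_mid []
```

play_rows([
  {"offset": [-2,0,0],"twist": 0,"grip": 0.3},
  {"offset": [-4,0,0],"twist": 0,"grip": 0.3},
  {"offset": [-6,0,0],"twist": 0,"grip": 0.3},
  {"offset": [-8,0,0],"twist": 0,"grip": 0.3},
  {"offset": [-10,0,0],"twist": 0,"grip": 0.3},
])

```text
time: 20.35
tool_pos: [0.5008, -0.0759, 0.2232]
tool_rot: [-0.001, 0.241, 0.971, -0.0]
contact_force: [0.2, 0.8, -0.1]
gripper_width: 0.301
```

```bash
python3 st.py p
python3 - <<'E'
import cv2,numpy as np
for n in "mop":
    g=cv2.imread(f"pics/{n}.png",0);hsv=cv2.cvtColor(cv2.imread(f"pics/{n}.png"),cv2.COLOR_BGR2HSV)
    m=((hsv[...,2]>120)&(hsv[...,1]<60)).astype(np.uint8)[150:384,100:420]
    k,l,st,c=cv2.connectedComponentsWithStats(m)
    print(n,[(st[i].tolist(),c[i].round()) for i in range(1,k) if st[i][4]>400])
E
```

```text
20.35 [ 0.5008 -0.0759  0.2232] along 5.250719363572546 [ 0.1978  0.8074 -0.0802]
mount_lying_mid []
mount_inverted_mid []
m [([102, 37, 119, 112, 8462], array([160.,  88.]))]
o [([101, 26, 122, 119, 9448], array([160.,  79.]))]
p [([102, 29, 121, 125, 10137], array([161.,  82.]))]
```

play_rows([
  {"offset": [0,0,-20],"twist": 0,"grip": 0.3},
  {"offset": [0,0,-50],"twist": 0,"grip": 0.3},
  {"offset": [0,0,-90],"twist": 0,"grip": 0.6},
  {"offset": [0,0,-107],"twist": 0,"grip": 1},
  {"offset": [0,0,-107],"twist": 0,"grip": 1},
])

```text
time: 20.92
tool_pos: [0.5026, -0.0763, 0.337]
tool_rot: [0.005, 0.24, 0.971, -0.0]
contact_force: [0.9, 0.0, -0.3]
gripper_width: 0.715
```

play_rows([
  {"offset": [0,0,0],"twist": 0,"grip": 1},
  {"offset": [0,0,0],"twist": 0,"grip": 1},
  {"offset": [0,0,0],"twist": 0,"grip": 1},
])

```text
time: 21.17
tool_pos: [0.5005, -0.0757, 0.3289]
tool_rot: [-0.002, 0.241, 0.971, 0.0]
contact_force: [0.4, 0.5, -0.2]
gripper_width: 1.0
```

```bash
python3 st.py q
python3 - <<'E'
from pick import *
white(cv2.imread("pics/q.png"),.04,amin=800)
M=toolR();print(np.arctan2(M[1,1],M[0,1]))
E
```

```text
21.1667 [ 0.5005 -0.0757  0.3289] along 4.898277241472678 [ 0.3569  0.4556 -0.2031]
mount_lying_mid [(0.8, array([ 0.5155, -0.0837,  0.0223]), np.float64(21.92159274969943))]
mount_inverted_mid []
blob px [390. 264.] ctr [ 0.6191 -0.0091] wh [95.2 28.8] ang 0.058
blob px [261. 193.] ctr [ 0.5094 -0.079 ] wh [58.7 59.2] ang 1.084
blob px [490. 107.] ctr [0.5287 0.0956] wh [40.3 45.9] ang 1.3
1.084924565162332
```

Run:
```python
from pick import *
T=np.array(manip.get_calibration("wrist")["T"]);a=cv2.imread("pics/q.png");y=1.0847
c=np.array([.5094,-.079]);u=np.array([np.cos(y),np.sin(y)]);v=np.array([-u[1],u[0]])
g=np.array([c+.0225*(i*u+j*v) for j in(1,-1) for i in(-1,1)])
pr=project("wrist",np.c_[g,[.04]*4],T);px=dark(a,pr,5);Q=unproj("wrist",px,.04,T)[:,:2]
print(px-pr,Q.mean(0),[round(np.linalg.norm(Q[i]-Q[j])*1e3,1) for i,j in((0,1),(2,3),(0,2),(1,3))])
k=dark(a,project("wrist",[[*c,.04]],T),14);print("cap",unproj("wrist",k,.04,T))
g=cv2.cvtColor(a,cv2.COLOR_BGR2GRAY);print([int(g[int(q[1]),int(q[0])]) for q in px])
p=manip.state()["tool_pos"];m=Q.mean(0)
plan((*m,.24,y),(*m,.188,None))
```

```text
[[0.2213 1.3332]
 [0.1205 1.2439]
 [0.2819 1.5283]
 [0.3078 1.341 ]] [ 0.5105 -0.0794] [np.float64(45.0), np.float64(45.1), np.float64(45.3), np.float64(45.2)]
cap [[ 0.5105 -0.0803  0.04  ]]
[76, 43, 66, 52]
   [-10.3   1.4  89.5] twist 0.0
 -> [ 0.5105 -0.0794  0.24  ] 1.085
   [ 0.  0. 52.] twist 0.0
 -> [ 0.5105 -0.0794  0.188 ] 1.085
```

play_rows([
  {"offset": [-10,1.5,20],"twist": 0,"grip": 1},
  {"offset": [-10,1.5,55],"twist": 0,"grip": 1},
  {"offset": [-10,1.5,80],"twist": 0,"grip": 1},
  {"offset": [-10,1.5,90],"twist": 0,"grip": 1},
  {"offset": [-10,1.5,90],"twist": 0,"grip": 1},
])

```text
time: 21.73
tool_pos: [0.5092, -0.0788, 0.2374]
tool_rot: [-0.004, 0.241, 0.971, 0.0]
contact_force: [-0.5, 0.6, -0.1]
gripper_width: 1.001
```

play_rows([
  {"offset": [0,0,25],"twist": 0,"grip": 1},
  {"offset": [0,0,45],"twist": 0,"grip": 1},
  {"offset": [0,0,53],"twist": 0,"grip": 1},
  {"offset": [0,0,53],"twist": 0,"grip": 1},
  {"offset": [0,0,53],"twist": 0,"grip": 1},
])

```text
time: 22.15
tool_pos: [0.5113, -0.0794, 0.1893]
tool_rot: [0.001, 0.24, 0.971, -0.0]
contact_force: [0.1, -0.5, 0.2]
gripper_width: 1.002
```

play_rows([
  {"offset": [0,0,0],"twist": 0,"grip": 1},
  {"offset": [0,0,0],"twist": 0,"grip": 0},
  {"offset": [0,0,0],"twist": 0,"grip": 0},
  {"offset": [0,0,0],"twist": 0,"grip": 0},
  {"offset": [0,0,0],"twist": 0,"grip": 0},
])

```text
time: 22.57
tool_pos: [0.5116, -0.0795, 0.1899]
tool_rot: [0.002, 0.241, 0.971, -0.0]
contact_force: [-1.3, -0.2, 6.2]
gripper_width: 0.667
```

play_rows([
  {"offset": [0,0,0],"twist": 0,"grip": 0},
  {"offset": [0,0,0],"twist": 0,"grip": 0},
])

```text
time: 22.73
tool_pos: [0.5117, -0.0795, 0.1899]
tool_rot: [0.001, 0.24, 0.971, -0.0]
contact_force: [-0.1, -0.7, 6.5]
gripper_width: 0.662
```

Run:
```python
from pick import *
s=manip.state();p=s["tool_pos"];print(s["time"],p,s["gripper_width"],s["contact_force"])
t=BH.mean(0)
plan((p[0],p[1],.35,None),(*t,.35,.212),tmax=.45)
```

```text
22.7333 [ 0.5117 -0.0795  0.1899] 0.6620938013153134 [-0.0528 -0.6624  6.4621]
   [   0.     0.  -160.1] twist 0.0
 -> [ 0.5117 -0.0795  0.35  ] 1.085
   [ 42.9 124.1   0. ] twist 0.437
   [91.3 94.3  0. ] twist 0.437
 -> [0.5517 0.18   0.35  ] 0.212
```

play_rows([
  {"offset": [0,0,-20],"twist": 0,"grip": 0},
  {"offset": [0,0,-60],"twist": 0,"grip": 0},
  {"offset": [0,0,-100],"twist": 0,"grip": 0},
  {"offset": [0,0,-140],"twist": 0,"grip": 0},
  {"offset": [0,0,-160],"twist": 0,"grip": 0},
])

```text
time: 23.15
tool_pos: [0.5114, -0.0794, 0.3535]
tool_rot: [0.003, 0.24, 0.971, -0.0]
contact_force: [1.4, -0.7, -1.2]
gripper_width: 0.662
```

play_rows([
  {"offset": [9,25,0],"twist": 0.09,"grip": 0},
  {"offset": [18,50,0],"twist": 0.18,"grip": 0},
  {"offset": [26,75,0],"twist": 0.27,"grip": 0},
  {"offset": [35,100,0],"twist": 0.36,"grip": 0},
  {"offset": [43,124,0],"twist": 0.437,"grip": 0},
])

```text
time: 23.57
tool_pos: [0.5302, 0.0518, 0.3474]
tool_rot: [-0.001, 0.447, 0.894, -0.0]
contact_force: [-0.2, -0.2, -1.8]
gripper_width: 0.661
```

play_rows([
  {"offset": [18,19,0],"twist": 0.09,"grip": 0},
  {"offset": [37,38,0],"twist": 0.18,"grip": 0},
  {"offset": [55,57,0],"twist": 0.27,"grip": 0},
  {"offset": [73,76,0],"twist": 0.36,"grip": 0},
  {"offset": [91,94,0],"twist": 0.437,"grip": 0},
])

```text
time: 23.98
tool_pos: [0.5503, 0.1811, 0.3472]
tool_rot: [-0.001, 0.63, 0.776, -0.001]
contact_force: [0.5, 0.0, -1.6]
gripper_width: 0.664
```

play_rows([
  {"offset": [0,0,0],"twist": 0,"grip": 0},
  {"offset": [0,0,0],"twist": 0,"grip": 0},
  {"offset": [0,0,0],"twist": 0,"grip": 0},
  {"offset": [0,0,0],"twist": 0,"grip": 0},
  {"offset": [0,0,0],"twist": 0,"grip": 0},
])

```text
time: 24.4
tool_pos: [0.5506, 0.1788, 0.348]
tool_rot: [-0.0, 0.629, 0.777, -0.0]
contact_force: [-0.2, 0.2, -2.1]
gripper_width: 0.664
```

```bash
cat > held.py <<'E'
from pick import *
s=manip.state();p=np.array(s["tool_pos"]);M=toolR();Tt=tool_T()
print(s["time"],p,"yaw",np.arctan2(M[1,1],M[0,1]),"w",s["gripper_width"],s["contact_force"])
a=manip.grab_frame("wrist");cv2.imwrite("pics/held.png",a)
h=dark(a,H0,9)
h=dark(a,h,7);print((h-H0).round(1))
for z in (.148,.150):
    P=unproj("wrist",h,z,Tt);print(z,P.mean(0)*1e3,[round(np.linalg.norm(P[i]-P[j])*1e3,1) for i,j in((0,1),(2,3),(0,2),(1,3))])
H=(M@P.mean(0)+p)[:2];t=BH.mean(0);d=H-t
print("held rel bay mount ex,ey mm",d@EX*1e3,d@EY*1e3)
E
python3 held.py
```

```text
24.4 [0.5506 0.1788 0.348 ] yaw 0.20999426531934628 w 0.6638532441917924 [-0.1646  0.2205 -2.1221]pick.py:20: RuntimeWarning: invalid value encountered in scalar divide
  out.append((u0+(k*xx).sum()/k.sum(),v0+(k*yy).sum()/k.sum()))
Traceback (most recent call last):
  File "held.py", line 6, in <module>
    h=dark(a,h,7);print((h-H0).round(1))
  File "pick.py", line 18, in dark
    u0,v0=int(round(u))-r,int(round(v))-r;w=g[v0:v0+2*r+1,u0:u0+2*r+1]
              ~~~~~^^^
ValueError: cannot convert float NaN to integer
```

```bash
python3 - <<'E'
s=open('held.py').read()
s=s.replace("h=dark(a,H0,9)\nh=dark(a,h,7);print((h-H0).round(1))",
"""g=project("wrist",np.array([[.0011+.0225*i,.0225*j,.150] for i in(1,-1) for j in(-1,1)]),Tt)
h=dark(a,g,9);h=dark(a,h,8);print((h-g).round(1))""")
open('held.py','w').write(s)
E
python3 held.py
```

```text
24.45 [0.5506 0.1789 0.3481] yaw 0.20988448409239463 w 0.6640240807791242 [-0.1084  0.6317 -1.888 ]
[[-0.4 -1.5]
 [ 0.4 -2.1]
 [-0.1 -1.2]
 [ 0.7 -1.5]]
0.148 [  3.0742   0.0711 148.    ] [np.float64(44.5), np.float64(44.5), np.float64(44.3), np.float64(44.4)]
0.15 [  1.8044   0.0679 150.    ] [np.float64(45.2), np.float64(45.3), np.float64(45.0), np.float64(45.1)]
held rel bay mount ex,ey mm -1.3229371037183437 0.9221810522152905
```

play_rows([
  {"offset": [0,1,25],"twist": 0,"grip": 0},
  {"offset": [0,1,45],"twist": 0,"grip": 0},
  {"offset": [0,1,55],"twist": 0,"grip": 0},
  {"offset": [0,1,60],"twist": 0,"grip": 0},
  {"offset": [0,1,60],"twist": 0,"grip": 0},
])

```text
time: 24.92
tool_pos: [0.5512, 0.1796, 0.2869]
tool_rot: [-0.001, 0.629, 0.778, -0.001]
contact_force: [-0.0, -0.3, -1.8]
gripper_width: 0.661
```

play_rows([
  {"offset": [0,0,0],"twist": 0,"grip": 0},
  {"offset": [0,0,0],"twist": 0,"grip": 0},
  {"offset": [0,0,0],"twist": 0,"grip": 0},
])

```text
time: 25.17
tool_pos: [0.5522, 0.1801, 0.2898]
tool_rot: [0.001, 0.629, 0.778, 0.001]
contact_force: [0.7, -0.0, -1.9]
gripper_width: 0.661
```

```bash
python3 held.py
```

```text
25.1667 [0.5522 0.1801 0.2898] yaw 0.21102292793629077 w 0.6611386972363864 [ 0.7181 -0.0348 -1.8623]
[[ 0.3 -0.5]
 [ 0.4 -2. ]
 [-0.1 -1.2]
 [ 0.5 -1.5]]
0.148 [  2.9654   0.1081 148.    ] [np.float64(44.2), np.float64(44.4), np.float64(43.8), np.float64(44.3)]
0.15 [  1.6935   0.1058 150.    ] [np.float64(45.0), np.float64(45.2), np.float64(44.6), np.float64(45.1)]
held rel bay mount ex,ey mm 0.9645116291989436 1.7114962503495807
```

play_rows([
  {"offset": [-1.2,-0.5,12],"twist": 0,"grip": 0},
  {"offset": [-1.2,-0.5,24],"twist": 0,"grip": 0},
  {"offset": [-1.2,-0.5,34],"twist": 0,"grip": 0},
  {"offset": [-1.2,-0.5,42],"twist": 0,"grip": 0},
  {"offset": [-1.2,-0.5,46],"twist": 0,"grip": 0},
])

```text
time: 25.63
tool_pos: [0.5505, 0.1785, 0.2393]
tool_rot: [-0.001, 0.629, 0.778, -0.002]
contact_force: [0.3, -0.1, -2.1]
gripper_width: 0.662
```

play_rows([
  {"offset": [0,0,2],"twist": 0,"grip": 0},
  {"offset": [0,0,4],"twist": 0,"grip": 0},
  {"offset": [0,0,6],"twist": 0,"grip": 0},
  {"offset": [0,0,7],"twist": 0,"grip": 0},
  {"offset": [0,0,7],"twist": 0,"grip": 0},
])

```text
time: 26.05
tool_pos: [0.5515, 0.1788, 0.2354]
tool_rot: [0.0, 0.629, 0.778, 0.0]
contact_force: [0.5, 1.0, -1.6]
gripper_width: 0.666
```

```bash
python3 held.py
```

```text
26.05 [0.5515 0.1788 0.2354] yaw 0.21108015333206134 w 0.6661933079988954 [ 0.4887  1.0207 -1.5622]
[[ 1.7 -0.3]
 [ 0.4 -2.1]
 [-0.  -1.1]
 [ 0.6 -1.5]]
0.148 [  2.9305   0.2508 148.    ] [np.float64(43.7), np.float64(44.4), np.float64(43.8), np.float64(44.4)]
0.15 [  1.6584   0.2504 150.    ] [np.float64(44.5), np.float64(45.2), np.float64(44.6), np.float64(45.1)]
held rel bay mount ex,ey mm -0.20391223386719712 0.5287403740454462
```

Position fits; lower to contact in small steps.

play_rows([
  {"offset": [0,0,0.5],"twist": 0,"grip": 0},
  {"offset": [0,0,1],"twist": 0,"grip": 0},
  {"offset": [0,0,1],"twist": 0,"grip": 0},
])

```text
time: 26.35
tool_pos: [0.5514, 0.1787, 0.2343]
tool_rot: [0.0, 0.629, 0.778, 0.0]
contact_force: [0.3, 0.3, -2.2]
gripper_width: 0.665
```

play_rows([
  {"offset": [0,0,0.5],"twist": 0,"grip": 0},
  {"offset": [0,0,0.5],"twist": 0,"grip": 0},
  {"offset": [0,0,0.5],"twist": 0,"grip": 0},
])

```text
time: 26.6
tool_pos: [0.5515, 0.1788, 0.2339]
tool_rot: [0.0, 0.629, 0.778, 0.0]
contact_force: [-0.4, 0.1, -0.8]
gripper_width: 0.667
```

Touching. Another 0.5 mm, then release and lift.

play_rows([
  {"offset": [0,0,0.5],"twist": 0,"grip": 0},
  {"offset": [0,0,0.5],"twist": 0,"grip": 0},
  {"offset": [0,0,0.5],"twist": 0,"grip": 0},
])

```text
time: 26.85
tool_pos: [0.5515, 0.1788, 0.2339]
tool_rot: [0.0, 0.629, 0.778, 0.0]
contact_force: [-3.6, -0.1, 4.3]
gripper_width: 0.661
```

play_rows([
  {"offset": [0,0,0],"twist": 0,"grip": 1},
  {"offset": [0,0,0],"twist": 0,"grip": 1},
  {"offset": [0,0,0],"twist": 0,"grip": 1},
  {"offset": [0,0,0],"twist": 0,"grip": 1},
  {"offset": [0,0,0],"twist": 0,"grip": 1},
])

```text
time: 27.27
tool_pos: [0.5514, 0.1787, 0.233]
tool_rot: [0.0, 0.629, 0.778, -0.0]
contact_force: [-0.3, -0.1, 0.5]
gripper_width: 1.002
```

play_rows([
  {"offset": [0,0,-25],"twist": 0,"grip": 1},
  {"offset": [0,0,-60],"twist": 0,"grip": 1},
  {"offset": [0,0,-95],"twist": 0,"grip": 1},
  {"offset": [0,0,-120],"twist": 0,"grip": 1},
  {"offset": [0,0,-120],"twist": 0,"grip": 1},
])

```text
time: 27.68
tool_pos: [0.5531, 0.1791, 0.361]
tool_rot: [0.004, 0.629, 0.778, 0.005]
contact_force: [0.6, 0.1, 0.7]
gripper_width: 0.997
```

play_rows([
  {"offset": [0,0,0],"twist": 0,"grip": 1},
  {"offset": [-20,0,0],"twist": 0,"grip": 1},
  {"offset": [-23,0,0],"twist": 0,"grip": 1},
  {"offset": [-23,0,0],"twist": 0,"grip": 1},
  {"offset": [-23,0,0],"twist": 0,"grip": 1},
])

```text
time: 28.1
tool_pos: [0.5559, 0.1562, 0.3515]
tool_rot: [-0.001, 0.629, 0.777, -0.001]
contact_force: [0.1, 0.2, -0.0]
gripper_width: 1.002
```

Run:
```python
from pick import *
s=manip.state();print(s["time"],s["tool_pos"],s["contact_force"])
T=np.array(manip.get_calibration("wrist")["T"]);a=manip.grab_frame("wrist")
m5=meas(a,T,BH.mean(0)+.0005*EY,.084,"top +y",r=5)
m3=meas(a,T,BH.mean(0)-.0465*EY,.054,"top -y",(2,3))
B=np.array([.5569,.1573])
for m in(m5,m3):print("bay x,y mm",(m-B)@EX*1e3,(m-B)@EY*1e3)
b=manip.grab_frame("scene")
cv2.imwrite("pics/z.png",np.hstack([cv2.resize(a[20:300,160:360],(400,560)),cv2.resize(b[170:260,270:390],(400,300)) if 0 else cv2.copyMakeBorder(cv2.resize(b[165:265,265:398],(400,300),interpolation=cv2.INTER_CUBIC),0,260,0,0,cv2.BORDER_CONSTANT)]))
for n in ["eyepiece","oil_bottle","objective","screwdriver"]: print(n,[(round(r["p"],2),world("scene",r["xyz"])) for r in manip.tip_of(n,"scene")][:1])
```

```text
28.1 [0.5559 0.1562 0.3515] [ 0.1082  0.2161 -0.0397]
top +y [0.5513 0.1809] spacing 44.92082040285803 yaw 0.20972140026316166
top -y [0.562  0.1342] spacing 45.11765334216308 yaw 0.20948615852924202
bay x,y mm -0.6070775639035507 24.221237429407907
bay x,y mm 0.21832571182748423 -23.678605428423456
eyepiece [(0.52, array([0.5329, 0.253 , 0.005 ]))]
oil_bottle [(0.83, array([ 0.5996, -0.0079,  0.0003]))]
objective [(0.35, array([0.5484, 0.1806, 0.0631]))]
screwdriver [(0.57, array([ 0.75  , -0.0023, -0.0002]))]
```

View pics/z.png

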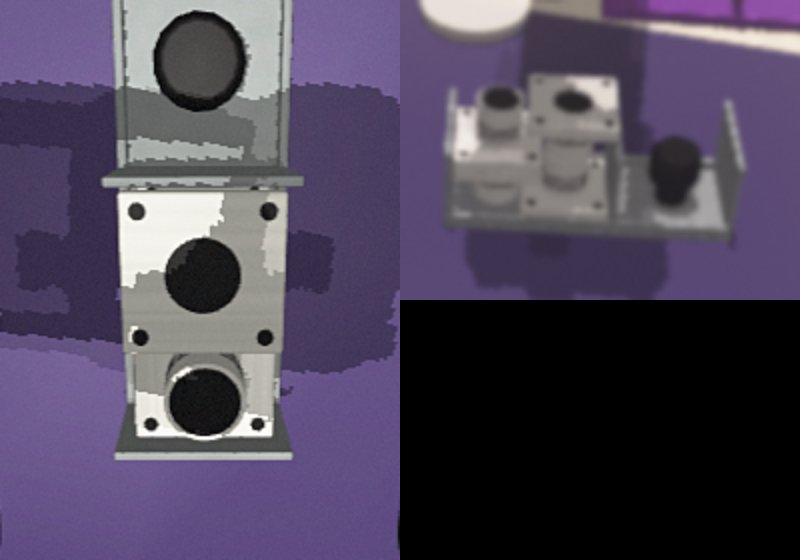

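The final views show both piles interlocked in the bay. On the left, the top +y mount is flange up at crop (203,270) and the top -y mount is tube up at (203,400). The scene crop on the right shows the same arrangement, standing flat, with the eyepiece still in the small bay.

```bash
python3 -c "
from plant import manip
print(manip.job_done())"
```

```text
the job is handed in; nothing more can be done
None
```

All three mounts are packed in the large bay with the one already there, as two interlocking piles of two. I handed the job in at about 28 s; the interface gave no verdict.

**How it went**
- **Inverted mount:** gripped by its flange and set tube down at -y beside the standing mount.
- **Upright mount:** gripped by its tube and set tube up on top of the inverted one.
- **Lying mount:** pushed forward over its tube's rim until it stood on its tube. I then gripped it by the flange and set it tube down on the first mount at +y.

**Last checks**

| Mount | Bay x (mm) | Bay y (mm) |
|---|---|---|
| Top +y | -0.6 | +24.2 |
| Top -y | +0.2 | -23.7 |

- All of these are inside the limits. When the bottom pair was last measured, its centres were 46.0 mm apart, and the first mount had moved less than 1 mm.
- The hole spacings match the true size (45 mm) at the expected heights, and the turn of both top mounts agrees with the bay. I did not measure their tilt separately, but they look flat in the last picture.
- The gripper was open and clear of everything, with almost no force on it.
- The eyepiece, oil bottle and screwdriver were still within about 2 mm of where they started.

**Disagreement:** the last search for the objective returned only a weak false hit (0.35) on the mount piles, so it was not confirmed at the end. The arm did not come near it.

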